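# Square a plate stack in the vacuum jig

### The arm

A 6-joint arm with a two-finger parallel gripper is mounted at the origin on the work surface. World frame = base frame: x ahead of the robot, y to its left, z up, the work surface at z = 0. Lengths are in m, angles in rad, forces in N, time in s.
With the tool pointing down it reaches from about 0.35 to 0.95 m from the base axis. Payload 17.4 kg.
Tool frame: the origin (TCP) lies midway between the tips of the shut fingers; the grasp point (between the pads) lies 19 mm behind it; z points along the fingers, y is the direction in which the jaws open and shut (so a half turn about z gives the same grasp; the last joint's range is limited). The gripper opens to 93 mm and grips with 3 to 60 N. Pads are 15 mm wide; open, the fingers measure 128 mm over their backs; the gripper's body (75 mm by 188 mm) begins 65 mm behind the grasp point.
Start: joints at [1.229, 0.116, 1.442, -0, 1.584, -0.038], TCP at [0.202, 0.644, 0.219] pointing down, gripper open.
Joint ranges: [-2.83, 2.83], [-0.83, 2.19], [0.07, 2.5], [-1.14, 4.28], [0.01, 3], [-2.97, 2.97]. Speed limits (rad/s): [1.89, 1.89, 2.22, 3.14, 3.14, 3.14].

### API

Orientations are given as a 3x3 rotation matrix whose columns are the frame's x, y, z axes.
In Python, from rig import bot, vision gives the robot as it stands.
- The arm moves only by the tool step_arm, never from a script. Its argument "increments" is a list of rows, each a list of 3 entries, a list of its own where there are three numbers: the turn, a rotation vector about the tool's x, y, z in rad, then the shift along the tool's x, y, z in mm, then the opening, from 0 (shut) to 1 (fully open). A call has 1 to 5 rows; each row is the pose to reach, as a shift and turn from the pose commanded when the call began, along the tool's axes at that moment; what a row does not reach only later rows make up. A row lasts 1/10 s, in which the tool goes at most 50 mm and 8.59 degrees, less where a joint would pass 70% of its speed; a pose out of reach is approached as far as the arm can. A call with a gripper value outside its range is refused whole. The fingers move at their own pace and stop on an object; the grip force is fixed at half the most. Time passes only in rows, so rows that repeat a pose let the fingers close. It gives the time, the measured TCP pose, the force and the opening at its end, in the units of the state.
- bot.get_state(): the state, without advancing time (a new reading comes with each control period).
- vision.grab_frame(name): name is "scene" or "top" or "wrist"; returns a dict with "pixels" (384x512x3 uint8, red, green, blue), "depth" (384x512 float32, m along the optical axis (not along the pixel's ray), 0 where there is no reading), "fx", "fy", "cx", "cy" (pixels), "xyz" and "orientation" of the camera in the world; the wrist camera has in their place "mount" (4x4, takes a point from camera to tool coordinates, whose origin is the TCP and whose axes are the flange's). Camera axes: x right, y up, looking along -z (the intrinsics and any distortion apply to the point x, -y, -z); pixel columns grow to the right and rows downward; lengths in m; the calibration is good to about 2 mm. A picture is of the moment at which its call begins: read the wrist's pose just before it.
- bot.sign_off(): hands the job in, once; it reports no verdict.
The state is a dict: "time": time; "qpos": joint angles; "dq": joint speeds; "effort": joint torques, N m; "ee_pos": TCP position; "ee_rot": TCP orientation; "wrist_force": force on the tool from outside, world axes, zero at the start; "moment": the same for the moment, N m; "finger_gap": finger opening in m.
Only numpy, scipy, OpenCV 4.12 (cv2) and the standard library are available. Lean on these libraries where they do the work, as an engineer would, in place of code of your own. Each camera call takes 0.05 s, during which the arm holds its last target.

### The job

Lay the larger aluminium plate flat on the jig and the smaller one flat on top of it, long sides along the long fence, and square both plates up snugly in the corner so that each touches both fences, pressing gently. Only then set the jig's vacuum lever upright so that it holds the stack, and leave the glassware and other things on the bench where they are.

Things in the scene. Friction and masses are not known exactly. Their poses are not given: they have to be found in the camera images.
- jig: The fixed stacking jig: a grey metal bed (180 x 200 mm, 12 mm thick, lying on the bench) with two plain steel fences in an L and a vacuum lever. Axes as corner; its origin, on the bench, lies 65 mm to -x, 15 mm to -y and 12 mm below the corner point. The free bed extends to 150 mm in -x and 110 mm in -y from the corner point.
- corner (a point): Inner corner of the jig, where the fence faces would meet, on the bed's top. x runs along the long fence towards the short one, y across the bed towards the long one, z up. Plates lie at negative x, y.
- long_fence: Long fence of the jig, a plain steel bar 136 x 12 x 24 mm high standing on the bed. Origin: centre of its underside. In the axes of corner it fills y from 0 to 12 mm and x from -143 to -7 mm.
- short_fence: Short fence of the jig, a plain steel bar 12 x 84 x 24 mm high standing on the bed. Origin: centre of its underside. In the axes of corner it fills x from 0 to 12 mm and y from -90 to -6 mm.
- large_center (a point): Larger loose aluminium plate, 110 x 60 x 10 mm, about 0.18 kg. Centre of the plate, half-way up; its x axis runs along the 110 mm side, y along the 60 mm side, z up. It lies flat on the bench at first.
- small_center (a point): Smaller loose aluminium plate, 80 x 46 x 10 mm, about 0.10 kg. Centre of the plate, half-way up; its x axis runs along the 80 mm side, y along the 46 mm side, z up. It lies flat on the bench at first.
- valve (a joint): Vacuum lever of the jig: 0 = leaning 0.6 rad back towards the jig's -x (vented), 0.6 = upright (hold), 1.2 = leaning 0.6 rad towards the jig's +x. Radians. It swings in the jig's x-z plane with light friction (about 1 N at the knob) and stays where it is left.
- valve_pivot (a point): Pivot of the vacuum lever, 22 mm above the bed, on a grey block (70 mm along the jig's x, 50 mm along its y, 25 mm high) standing on the bed behind the long fence. In the jig's axes it lies 65 mm to -x and 60 mm to +y of the corner point. Axes as the jig's.
- valve_tip (a point): Centre of the black ball knob (26 mm across) at the lever's end, 55 mm from the pivot, on a steel stem 10 mm thick.
- beaker: Bystander to be left alone: straight glass beaker, 68 mm across, 85 mm high. Origin: centre of its underside.
- dish: Bystander to be left alone: flat open glass dish, 84 mm across, 16 mm high. Origin: centre of its underside.
- reagent: Bystander to be left alone: squat amber jar with white cap, 54 mm across, 100 mm high. Origin: centre of its underside.
- crucible: Bystander to be left alone: white ceramic crucible, 48 mm across, 36 mm high. Origin: centre of its underside.
- spatula: Bystander to be left alone: thin steel lab spatula lying flat, about 190 mm long. Origin: centre of its underside.
- vial: Bystander to be left alone: small glass vial with white cap, 26 mm across, 55 mm high. Origin: centre of its underside.
There are look-alikes about, which are no part of the job. What is shaped like the part that bears large_center but black or red is not meant.

How it is judged:
On the way, in this order (a step that is already met when the one before it is completed fails the run):
1. both plates lie stacked, larger below, squared against both fences (x of large_center in the frame of corner between -0.057 and -0.053 m and y of large_center in the frame of corner between -0.032 and -0.028 m and z of large_center in the frame of corner between 0.002 and 0.008 m and angle between the x axis of each of large_center, small_center and the x axis of corner, either way round below 0.025 rad and angle between each of large_center, small_center's own z axis and vertical below 0.04 rad and x of small_center in the frame of corner between -0.042 and -0.038 m and y of small_center in the frame of corner between -0.025 and -0.021 m and z of small_center in the frame of corner between 0.012 and 0.018 m), for 0.2 s.
2. the vacuum lever stands upright (value of joint valve between 0.48 and 0.72 rad), for 0.2 s.
At the end, for the whole second after the job is handed in: The larger plate lies flat on the jig's bed and the smaller flat on it, both at rest, each with its centre within 2 mm (each way) of where it touches both fences and its long side within 0.025 rad of the long fence; the vacuum lever is within 0.12 rad of upright (all of step 1 and all of step 2 and linear speed of each of large, small below 0.01 m/s).
It fails at once if a plate is pressed against a fence with more than 60 N (contact force between any of large, small and long_fence above 60 N or contact force between any of large, small and short_fence above 60 N).
It fails at once if a bystander is shifted more than 30 mm (distance of any of beaker, dish, reagent, crucible, spatula, vial from where it was at the start of the episode above 0.03 m).
It also fails if it takes over 72 s, if anything falls off the work surface, if the arm or the gripper's body presses on something with over 40 N, if the wrist force passes 120 N, or if a joint passes its speed limit or range.

## Working session

There is one attempt and no reset: what is moved stays moved. The work goes in short steps, Python scripts to look and compute and a tool call to move; the robot and the scene stay as the last step left them, time stands still between calls to the robot, and variables do not carry over. Pictures are saved under pics/ and viewed, and the job is handed in when it is done.

Besides the shell and the picture viewer there is one more tool, called after "Request:" by a JSON object that holds its "fn" and its "kwargs". step_arm: Moves the arm, as the interface text tells. Its arguments: {"type":"object","properties":{"increments":{"type":"array","items":{"type":"array"}}},"required":["increments"]}

```bash
ls; mkdir -p pics
python3 - <<'E'
from rig import bot, vision
import cv2,numpy as np,pickle
s=bot.get_state();print({k:np.round(v,3) for k,v in s.items()})
for n in ("scene","top"):
    f=vision.grab_frame(n);pickle.dump(f,open(f'{n}0.pkl','wb'))
    print(n,f['fx'],f['fy'],f['cx'],f['cy'],f['xyz'],f['orientation'],[k for k in f])
    cv2.imwrite(f'pics/{n}0.png',cv2.resize(f['pixels'][:,:,::-1],(768,576),interpolation=cv2.INTER_CUBIC))
E
```

```text
pics
{'time': np.float64(0.0), 'qpos': array([ 1.229,  0.116,  1.442, -0.   ,  1.584, -0.038]), 'dq': array([-0.001, -0.002,  0.   , -0.   , -0.001, -0.001]), 'effort': array([-0.0000e+00, -7.2124e+01, -6.2261e+01,  7.8000e-02,  2.3000e-02,
       -0.0000e+00]), 'ee_pos': array([0.202, 0.644, 0.218]), 'ee_rot': array([[-0.954,  0.299, -0.   ],
       [ 0.299,  0.954, -0.001],
       [ 0.   , -0.001, -1.   ]]), 'wrist_force': array([ 0.391, -0.475, -0.117]), 'moment': array([0.047, 0.012, 0.023]), 'finger_gap': np.float64(0.093)}
scene 490.474484323912 490.474484323912 257.1094060114322 192.1082712720071 [1.26152964 0.28389149 0.96260961] [[-0.31927446 -0.72008797  0.61606585]
 [ 0.94765091 -0.2394143   0.21127836]
 [-0.00464403  0.65127115  0.75883089]] ['pixels', 'depth', 'fx', 'fy', 'cx', 'cy', 'xyz', 'orientation']
top 412.47857554668474 412.47857554668474 253.5269351218044 195.71694013710265 [0.42964882 0.0341863  1.04748065] [[-0.00416529  0.99182634 -0.12752712]
 [-0.99998673 -0.00451788 -0.00247572]
 [-0.00303163  0.12751512  0.99183199]] ['pixels', 'depth', 'fx', 'fy', 'cx', 'cy', 'xyz', 'orientation']
```

View pics/scene0.png

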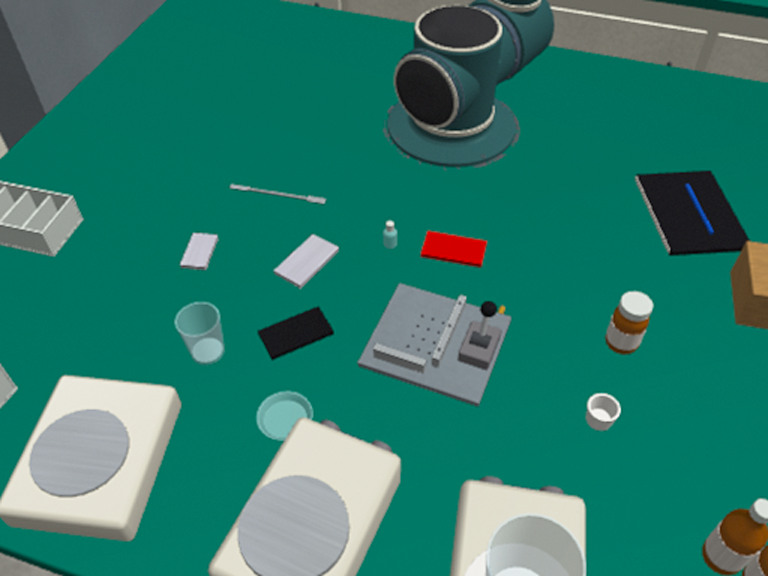

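View pics/top0.png

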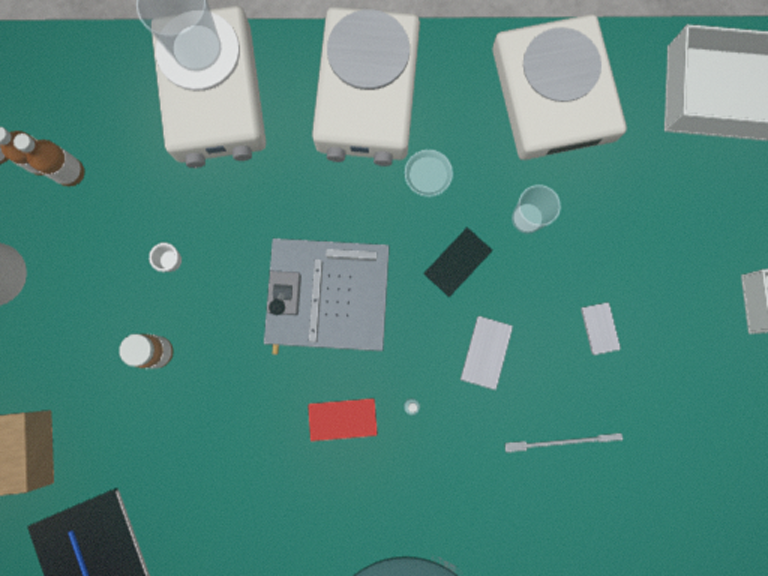

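The arm is out of view and the bench is clear.

Candidates for the large plate, in top-view pixels of the enlarged picture:
- **Aluminium plate at (487,353):** bare metal and the bigger of the two, so it fits the description.
- **Black plate at (458,262) and red plate at (342,420):** look-alikes, because of their colour.
- **Small aluminium plate at (601,329):** the smaller plate.

The jig is at (327,295), with the long fence at column 316, the short fence at (352,254) and the knob at (277,307).

```bash
cat > h.py <<'E'
import numpy as np,cv2,pickle
def ray(f,uv):
    uv=np.atleast_2d(uv).astype(float)
    d=np.c_[(uv[:,0]-f['cx'])/f['fx'],-(uv[:,1]-f['cy'])/f['fy'],-np.ones(len(uv))]
    return np.array(f['xyz']),d@np.array(f['orientation']).T
def plane(f,uv,z):
    o,d=ray(f,uv); return o+d*((z-o[2])/d[:,2])[:,None]
def proj(f,P):
    c=(np.atleast_2d(P)-f['xyz'])@np.array(f['orientation'])
    return np.c_[f['cx']+f['fx']*c[:,0]/-c[:,2], f['cy']-f['fy']*c[:,1]/-c[:,2]]
def wristcam(f,s):
    m=np.array(f['mount']);R=np.array(s['ee_rot']);g=dict(f)
    g['orientation']=R@m[:3,:3];g['xyz']=np.array(s['ee_pos'])+R@m[:3,3];return g
E
python3 - <<'E'
from h import *
f=pickle.load(open('top0.pkl','rb'));p=f['pixels']
hsv=cv2.cvtColor(p,cv2.COLOR_RGB2HSV)
for name,c in (('large',(325,235)),('small',(401,219)),('bed',(240,200))):
    m=(hsv[:,:,1]<90)&(hsv[:,:,2]>80)
    n,l,st,ce=cv2.connectedComponentsWithStats(m.astype(np.uint8))
    k=l[c[1],c[0]];mm=(l==k).astype(np.uint8)
    cn=max(cv2.findContours(mm,0,1)[0],key=cv2.contourArea)
    z=.012 if name=='bed' else .010
    W=plane(f,cn[:,0,:],z)[:,:2]
    r=cv2.minAreaRect((W*1000).astype(np.float32));print(name,st[k],r, np.round(cv2.boxPoints(r)), 'cen',plane(f,ce[k],z))
a=cv2.resize(p[180:260,300:430,::-1],None,fx=6,fy=6,interpolation=3);cv2.imwrite('pics/c1.png',a)
a=cv2.resize(p[150:250,165:275,::-1],None,fx=5.9,fy=5.9,interpolation=3);cv2.imwrite('pics/c2.png',a)
E
```

```text
large [ 307  211   35   49 1136] ((463.87286376953125, -139.46957397460938), (62.83745193481445, 113.0638198852539), 73.41048431396484) [[ 401. -153.]
 [ 509. -186.]
 [ 527. -125.]
 [ 419.  -93.]] cen [[ 0.46331382 -0.13945587  0.01      ]]
small [387 201  27  36 662] ((503.3717041015625, -331.6753845214844), (82.74999237060547, 50.67853546142578), 11.12590503692627) [[ 458. -315.]
 [ 468. -365.]
 [ 549. -349.]
 [ 539. -299.]] cen [[ 0.50295617 -0.33159839  0.01      ]]
bed [ 176  159   84   78 5541] ((555.220947265625, 128.25473022460938), (200.0021209716797, 197.30984497070312), 86.30834197998047) [[450.  35.]
 [647.  22.]
 [660. 222.]
 [463. 234.]] cen [[0.5619017  0.12664671 0.012     ]]
```

View pics/c1.png

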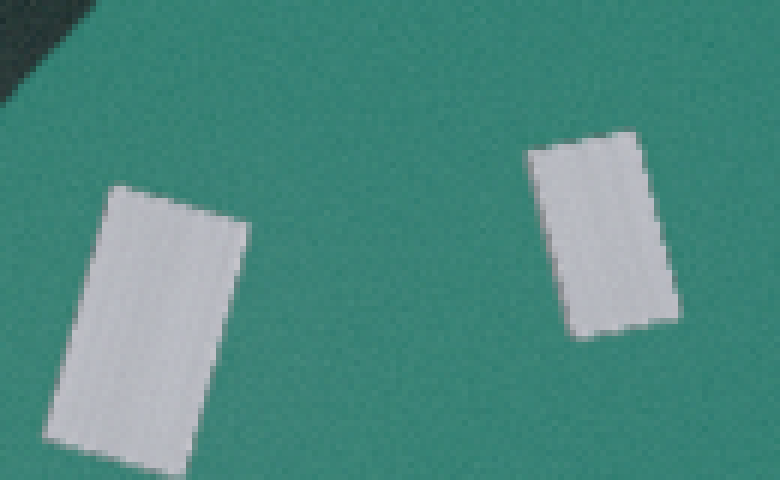

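View pics/c2.png

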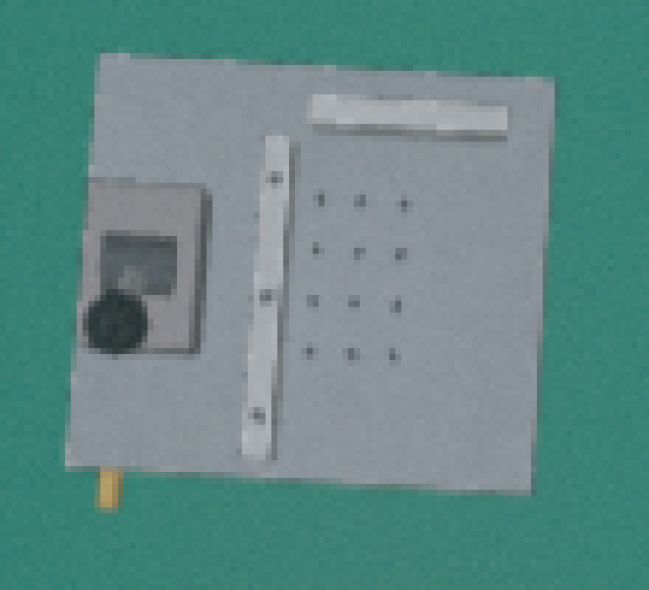

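The crops confirm that both aluminium plates are unpainted, and the fitted sizes of 113x63 and 83x51 mm match apart from about 3 mm of bias. Next I get the jig pose from the bed corners and check it against the fence tops.

Run:
```python
from h import *
f=pickle.load(open('top0.pkl','rb'))
def c(l): return np.array(l)/5.9+[165,150]-0.5*(1-1/5.9)
B=plane(f,c([(98,53),(554,78),(531,493),(66,467)]),.012)[:,:2]  # TL,TR,BR,BL
print(B.round(4)); print('sides',[np.linalg.norm(B[i]-B[i-1]).round(4) for i in range(4)])
xd=(B[0]-B[3])+(B[1]-B[2]); yd=(B[0]-B[1])+(B[3]-B[2])
ax=np.arctan2(xd[1],xd[0]);ay=np.arctan2(-yd[0],yd[1]);print('ang',ax,ay)
# fence long top ends midpoints : right edge
F=plane(f,c([(266,136),(291,136),(271,459),(241,459)]),.036)[:,:2]
d=(F[0]+F[1]-F[2]-F[3]);print('lf',np.arctan2(d[1],d[0]),np.linalg.norm(d)/2,F.mean(0))
G=plane(f,c([(311,95),(507,105),(507,136),(311,125)]),.036)[:,:2]
d=G[0]+G[3]-G[1]-G[2];print('sf',np.arctan2(-d[0],d[1]),np.linalg.norm(d)/2,G.mean(0))
a=(ax+ay)/2;R=np.array([[np.cos(a),-np.sin(a)],[np.sin(a),np.cos(a)]])
o=B.mean(0);print('corner from bed',o+R@[.065,.015],'from lf',F.mean(0)+R@[.075,-.006],'from sf',G.mean(0)+R@[-.006,.048])
```

```text
[[0.6596 0.2217]
 [0.6476 0.0237]
 [0.4684 0.0345]
 [0.4802 0.232 ]]
sides [np.float64(0.1797), np.float64(0.1983), np.float64(0.1795), np.float64(0.1979)]
ang -0.05880223626070753 -0.06027282988330397
lf -0.05981777944479651 0.13636514736690097 [0.55008571 0.14452022]
sf -0.05913359709871894 0.08299791836953246 [0.62679775 0.0853705 ]
corner from bed [0.62972023 0.13910123] from lf [0.62459581 0.13406817] from sf [0.6236645  0.13364246]
```

Run:
```python
from h import *
for n in('top','scene'):
    f=pickle.load(open(n+'0.pkl','rb'));D=f['depth']
    def pt(u,v):
        o,d=ray(f,(u,v));return (o+d*D[int(round(v)),int(round(u))])[0].round(4)
    L={'top':dict(bench=(270,120),bench2=(280,250),bed=(245,225),bed2=(230,200),lf=(210,200),lf2=(212,182),sf=(235,169),large=(325,235),small=(401,219),knob=(184,204),block=(197,187)),
     'scene':dict(bench=(200,230),bed=(260,215),lf=(299,219),sf=(265,238),knob=(325,206),large=(205,173),small=(132,167))}[n]
    for k,v in L.items(): print(n,k,pt(*v))
f=pickle.load(open('scene0.pkl','rb'))
cv2.imwrite('pics/c3.png',cv2.resize(f['pixels'][180:280,230:350,::-1],None,fx=6,fy=6,interpolation=3))
```

```text
top bench [ 0.7634 -0.0071  0.0028]
top bench2 [ 0.4263 -0.0292  0.0007]
top bed [0.4888 0.0585 0.0121]
top bed2 [0.5518 0.0961 0.0151]
top lf [0.5496 0.1443 0.0352]
top lf2 [0.5946 0.1398 0.0353]
top sf [0.6265 0.0825 0.039 ]
top large [ 0.4631 -0.142   0.0089]
top small [ 0.5021 -0.333   0.0125]
top knob [0.5334 0.1981 0.0957]
top block [0.5818 0.1765 0.0381]
scene bench [ 0.6432 -0.0743  0.0071]
scene bed [0.5563 0.0491 0.0101]
scene lf [0.5559 0.1469 0.0336]
scene sf [0.6341 0.0872 0.0339]
scene knob [0.5424 0.2015 0.0883]
scene large [ 0.4652 -0.1354  0.006 ]
scene small [ 0.5082 -0.3294  0.0078]
```

View pics/c3.png

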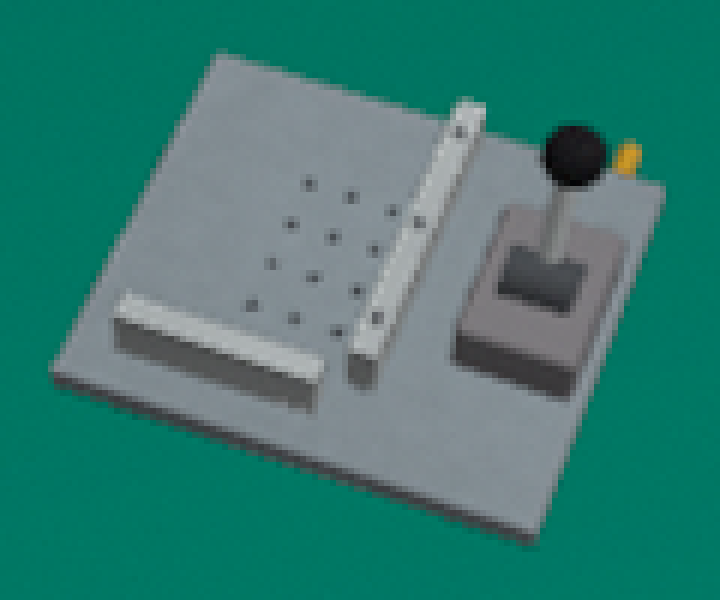

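The scene depth shows the bed at 12 mm and the fence tops at about 36 mm. The bed's free extents of 150 and 110 mm put its centre at (-60,-10) in corner axes. With that, the bed and both fences agree: corner (0.6245, 0.134), yaw -0.0595.

The plates are at (0.4635,-0.1395) with yaw -0.29 and (0.503,-0.3316) with yaw +0.19.

```bash
cat >> h.py <<'E'
from scipy.spatial.transform import Rotation as Ro
C=np.array([.6245,.134]);A=-.0595
RJ=np.array([[np.cos(A),-np.sin(A)],[np.sin(A),np.cos(A)]])
def jig(x,y): return C+RJ@[x/1000,y/1000]
def go(xy,z,phi,s=None):
    "phi: world angle of tool y; tool down"
    if s is None:
        from rig import bot
        s=bot.get_state()
    R=np.array(s['ee_rot']);y=np.array([np.cos(phi),np.sin(phi),0]);zz=np.array([0,0,-1.]);T=np.c_[np.cross(y,zz),y,zz]
    rv=Ro.from_matrix(R.T@T).as_rotvec();sh=R.T@(np.r_[xy,z]-s['ee_pos'])*1000
    print('t',round(float(s['time']),2),'turn',rv.round(4),'shift',sh.round(1),'F',np.round(s['wrist_force'],1),'q',np.round(s['qpos'],2))
    p=C; q=RJ.T@(np.array(s['ee_pos'])[:2]-C)*1000; print('tcp in corner mm',q.round(1),'z',round(s['ee_pos'][2]*1000,1))
E
python3 -c "
from h import *
go([.4635,-.1395],.06,1.281)"
```

```text
t 0.1 turn [-0.001 -0.    -0.014] shift [-484.  -669.1  158.7] F [-0.9 -0.5 -1.1] q [ 1.23  0.12  1.44 -0.    1.58 -0.04]
tcp in corner mm [-452.2  483.9] z 218.0
```

Request:
{"fn": "step_arm", "kwargs": {"increments": [[[0,0,-0.014],[-484,-669,0],1],[[0,0,-0.014],[-484,-669,0],1],[[0,0,-0.014],[-484,-669,0],1],[[0,0,-0.014],[-484,-669,0],1],[[0,0,-0.014],[-484,-669,0],1]]}}

```text
time: 0.6
ee_pos: [0.2812, 0.4051, 0.2182]
ee_rot: [[-0.958, 0.285, -0.0], [0.285, 0.958, -0.0], [0.0, -0.0, -1.0]]
wrist_force: [0.5, 0.0, 0.9]
finger_gap: 0.0931
```

```bash
cd .;python3 -c "
from h import *
go([.4635,-.1395],.12,1.281)"
```

```text
t 0.6 turn [-0.0003 -0.      0.0005] shift [-330.1 -469.9   98.4] F [0.5 0.  0.9] q [ 0.91 -0.29  1.82 -0.    1.61 -0.37]
tcp in corner mm [-358.8  250.2] z 218.2
```

Request:
{"fn": "step_arm", "kwargs": {"increments": [[[0,0,0],[-330,-470,98],1],[[0,0,0],[-330,-470,98],1],[[0,0,0],[-330,-470,98],1],[[0,0,0],[-330,-470,98],1],[[0,0,0],[-330,-470,98],1]]}}

```text
time: 1.1
ee_pos: [0.3592, 0.1714, 0.1762]
ee_rot: [[-0.958, 0.285, 0.001], [0.285, 0.958, 0.0], [-0.0, 0.0, -1.0]]
wrist_force: [0.3, 0.7, -0.5]
finger_gap: 0.093
```

```bash
cd .;python3 -c "
from h import *
go([.4635,-.1395],.12,1.281)"
```

```text
t 1.1 turn [0.0003 0.0005 0.0005] shift [-188.6 -268.2   56.2] F [ 0.3  0.7 -0.5] q [ 0.38 -0.51  2.05 -0.    1.61 -0.9 ]
tcp in corner mm [-267.1   21.5] z 176.2
```

Request:
{"fn": "step_arm", "kwargs": {"increments": [[[0,0,0],[-189,-268,56],1],[[0,0,0],[-189,-268,56],1],[[0,0,0],[-189,-268,56],1],[[0,0,0],[-189,-268,56],1],[[0,0,0],[-189,-268,56],1]]}}

```text
time: 1.6
ee_pos: [0.4378, -0.0626, 0.1342]
ee_rot: [[-0.958, 0.286, 0.001], [0.286, 0.958, -0.0], [-0.001, 0.0, -1.0]]
wrist_force: [0.7, 0.8, -0.1]
finger_gap: 0.0933
```

```bash
cd .;python3 -c "
from h import *
go([.4635,-.1395],.12,1.281)"
```

```text
t 1.6 turn [ 0.0001  0.0006 -0.0005] shift [-46.6 -66.4  14.2] F [ 0.7  0.8 -0.1] q [-0.2  -0.38  2.03  0.    1.5  -1.48]
tcp in corner mm [-174.7 -207.3] z 134.2
```

Request:
{"fn": "step_arm", "kwargs": {"increments": [[[0,0,0],[-47,-66,14],1],[[0,0,0],[-47,-66,14],1],[[0,0,0],[-47,-66,14],1]]}}

```text
time: 1.9
ee_pos: [0.4639, -0.1399, 0.1191]
ee_rot: [[-0.957, 0.289, -0.002], [0.289, 0.957, 0.0], [0.002, -0.0, -1.0]]
wrist_force: [-0.7, 0.6, 0.2]
finger_gap: 0.093
```

```bash
cd .;python3 - <<'E'
from h import *
from rig import bot,vision
s=bot.get_state();f=wristcam(vision.grab_frame('wrist'),s)
pickle.dump(f,open('w1.pkl','wb'))
go([.4635,-.1395],.005,1.281,s)
cv2.imwrite('pics/w1.png',f['pixels'][:,:,::-1])
E
```

```text
t 1.9 turn [-0.0004 -0.0022 -0.0034] shift [  0.3   0.3 114.1] F [-0.7  0.6  0.2] q [-0.35 -0.26  1.96 -0.    1.45 -1.62]
tcp in corner mm [-144. -283.] z 119.1
```

View pics/w1.png

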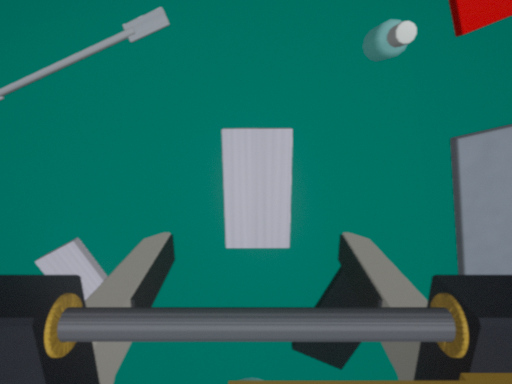

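The plate at (258,188) sits square between the jaws. I measure it once from this view before going down.

```bash
cd .;python3 - <<'E'
from h import *
f=pickle.load(open('w1.pkl','rb'))
W=plane(f,[(221,128.5),(294,128),(291,248.5),(225,248.5)],.010)[:,:2];print(W.round(4),W.mean(0),[np.linalg.norm(W[i]-W[i-1]).round(4) for i in range(4)])
d=(W[0]+W[1]-W[2]-W[3]);print(np.arctan2(d[1],d[0]))
E
```

```text
[[ 0.4029 -0.1522]
 [ 0.4201 -0.0937]
 [ 0.5266 -0.1248]
 [ 0.5088 -0.184 ]] [ 0.46458502 -0.13867692] [np.float64(0.1106), np.float64(0.0611), np.float64(0.1109), np.float64(0.0618)]
2.8536972108184395
```

Request:
{"fn": "step_arm", "kwargs": {"increments": [[[0,-0.002,0],[0,1,50],1],[[0,-0.002,0],[0,1,95],1],[[0,-0.002,0],[0,1,114],1],[[0,-0.002,0],[0,1,114],1],[[0,-0.002,0],[0,1,114],0.5]]}}

```text
time: 2.45
ee_pos: [0.4646, -0.1355, 0.0076]
ee_rot: [[-0.959, 0.285, 0.003], [0.285, 0.959, -0.001], [-0.003, 0.0, -1.0]]
wrist_force: [0.1, -0.1, -0.1]
finger_gap: 0.0884
```

Request:
{"fn": "step_arm", "kwargs": {"increments": [[[0,0,0],[0,0,0],0],[[0,0,0],[0,0,0],0],[[0,0,0],[0,0,0],0],[[0,0,0],[0,0,0],0],[[0,0,0],[0,0,0],0]]}}

```text
time: 2.95
ee_pos: [0.4646, -0.1364, 0.0073]
ee_rot: [[-0.958, 0.286, 0.003], [0.286, 0.958, -0.001], [-0.003, -0.0, -1.0]]
wrist_force: [-2.2, -0.3, 6.5]
finger_gap: 0.0591
```

```bash
cd .;python3 -c "
from h import *
go(jig(-65,-58),.06,A+np.pi/2)"
```

```text
t 2.95 turn [-0.0007  0.003  -0.2304] shift [-26.1 233.5 -52.7] F [-2.2 -0.3  6.5] q [-0.34 -0.17  2.07 -0.    1.23 -1.62]
tcp in corner mm [-143.5 -279.4] z 7.3
```

Request:
{"fn": "step_arm", "kwargs": {"increments": [[[0,0,0],[0,0,-45],0],[[0,0,0],[0,0,-70],0],[[0,0.003,-0.12],[-26,234,-70],0],[[0,0.003,-0.23],[-26,234,-70],0],[[0,0.003,-0.23],[-26,234,-70],0]]}}

```text
time: 3.45
ee_pos: [0.523, 0.0036, 0.0768]
ee_rot: [[-0.998, 0.057, -0.0], [0.057, 0.998, 0.0], [0.0, 0.0, -1.0]]
wrist_force: [1.0, -1.5, -1.7]
finger_gap: 0.0593
```

```bash
cd .;python3 -c "
from h import *
go(jig(-65,-58),.03,A+np.pi/2)"
```

```text
t 3.45 turn [ 0.     -0.0004  0.0027] shift [-28.8  78.1  46.8] F [ 1.  -1.5 -1.7] q [-0.04 -0.14  1.93  0.    1.35 -1.56]
tcp in corner mm [ -93.6 -136.2] z 76.8
```

Request:
{"fn": "step_arm", "kwargs": {"increments": [[[0,0,0.003],[-29,78,0],0],[[0,0,0.003],[-29,78,10],0],[[0,0,0.003],[-29,78,25],0],[[0,0,0.003],[-29,78,40],0],[[0,0,0.003],[-29,78,48],0]]}}

```text
time: 3.95
ee_pos: [0.5551, 0.0775, 0.0264]
ee_rot: [[-0.998, 0.063, -0.003], [0.063, 0.998, -0.0], [0.003, -0.001, -1.0]]
wrist_force: [1.3, -0.3, -2.7]
finger_gap: 0.0592
```

```bash
cd .;python3 - <<'E'
from h import *
from rig import bot,vision
s=bot.get_state();f=wristcam(vision.grab_frame('wrist'),s)
go(jig(-65,-58),.019,A+np.pi/2)
cv2.imwrite('pics/w2.png',f['pixels'][:,:,::-1])
E
```

```text
t 4.0 turn [-0.0007 -0.0041 -0.0043] shift [-1.2  2.9  6.7] F [-1.4  0.3 -4.3] q [ 0.09 -0.01  1.89 -0.    1.26 -1.41]
tcp in corner mm [-66.2 -60.8] z 25.8
```

View pics/w2.png

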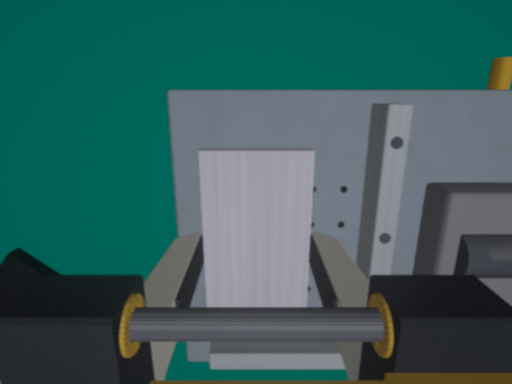

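Request:
{"fn": "step_arm", "kwargs": {"increments": [[[0,-0.004,-0.004],[-1,2,4],0],[[0,-0.004,-0.004],[-1,2,7],0],[[0,-0.004,-0.004],[-1,2,7],0],[[0,-0.004,-0.004],[-1,2,7],0.74],[[0,-0.004,-0.004],[-1,2,7],0.74]]}}

```text
time: 4.5
ee_pos: [0.5576, 0.0801, 0.0221]
ee_rot: [[-0.998, 0.059, 0.004], [0.059, 0.998, -0.0], [-0.004, 0.0, -1.0]]
wrist_force: [-0.6, -0.2, 1.0]
finger_gap: 0.0679
```

Request:
{"fn": "step_arm", "kwargs": {"increments": [[[0,0,0],[0,0,0],0.74],[[0,0,0],[0,0,-40],0.74],[[0,0,0],[0,0,-80],0.74],[[0,0,0],[0,0,-100],0.74]]}}

```text
time: 4.9
ee_pos: [0.5579, 0.0803, 0.1254]
ee_rot: [[-0.998, 0.059, 0.007], [0.059, 0.998, 0.0], [-0.007, 0.0, -1.0]]
wrist_force: [0.2, 0.2, 0.5]
finger_gap: 0.0693
```

```bash
cd .;python3 - <<'E'
from h import *
from rig import bot,vision
s=bot.get_state();f=wristcam(vision.grab_frame('wrist'),s)
pickle.dump(f,open('w3.pkl','wb'))
go(jig(-65,-120),.06,A,s)
cv2.imwrite('pics/w3.png',f['pixels'][:,:,::-1])
E
```

```text
t 4.9 turn [0.0057 0.0049 1.5716] shift [  2.2 -62.5  65.4] F [0.2 0.2 0.5] q [ 0.1  -0.09  1.8  -0.    1.42 -1.41]
tcp in corner mm [-63.3 -57.5] z 125.4
```

View pics/w3.png

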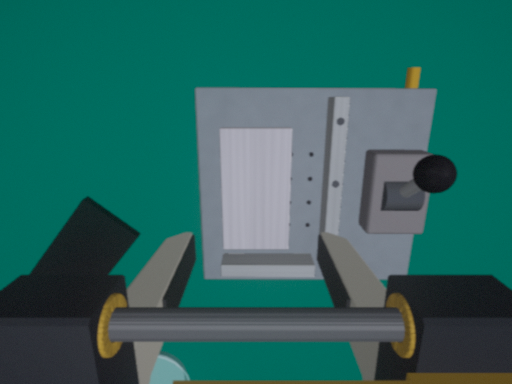

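The large plate at (256,188) lies on the bed, parallel to the fence, with a gap on both sides. Next I turn the jaws along jig x and go down on its -y side.

Request:
{"fn": "step_arm", "kwargs": {"increments": [[[0.0,0,0.15],[2,-62,0],0.65],[[0.0,0,0.3],[2,-62,0],0.65],[[0.0,0,0.45],[2,-62,0],0.65],[[0,0,0.6],[2,-62,20],0.65],[[0,0,0.75],[2,-62,40],0.65]]}}

```text
time: 5.45
ee_pos: [0.5517, 0.0182, 0.0813]
ee_rot: [[-0.686, 0.728, 0.004], [0.728, 0.686, -0.0], [-0.003, 0.003, -1.0]]
wrist_force: [-0.6, 0.2, -0.6]
finger_gap: 0.0604
```

```bash
cd .;python3 -c "
from h import *
go(jig(-63,-112),.04,A)"
```

```text
t 5.45 turn [0.004  0.0018 0.815 ] shift [ 3.5  7.5 41.3] F [-0.6  0.2 -0.6] q [-0.01 -0.08  1.87 -0.    1.35 -0.77]
tcp in corner mm [ -65.8 -119.9] z 81.3
```

Request:
{"fn": "step_arm", "kwargs": {"increments": [[[0.004,0.002,0.15],[0,0,0],0.65],[[0.004,0.002,0.3],[0,0,0],0.65],[[0.004,0.002,0.45],[0,0,0],0.65],[[0.004,0.002,0.6],[0,0,20],0.65],[[0.004,0.002,0.75],[0,0,30],0.65]]}}

```text
time: 5.95
ee_pos: [0.5512, 0.0184, 0.0502]
ee_rot: [[-0.006, 1.0, -0.002], [1.0, 0.006, 0.0], [0.0, -0.002, -1.0]]
wrist_force: [-0.2, -0.3, -0.6]
finger_gap: 0.0604
```

```bash
cd .;python3 -c "
from h import *
go(jig(-63,-112),.018,A)"
```

```text
t 5.95 turn [-0.0021  0.      0.0655] shift [ 7.5  3.9 32.2] F [-0.2 -0.3 -0.6] q [-0.01 -0.05  1.89 -0.    1.3  -0.02]
tcp in corner mm [ -66.3 -119.7] z 50.2
```

Request:
{"fn": "step_arm", "kwargs": {"increments": [[[-0.002,0,0.065],[0,4,0],0.65],[[-0.002,0,0.065],[0,4,20],0.65],[[-0.002,0,0.065],[4,4,33],0.65],[[-0.002,0,0.065],[8,4,33],0.65],[[-0.002,0,0.065],[8,4,33],0.65]]}}

```text
time: 6.45
ee_pos: [0.5553, 0.027, 0.0185]
ee_rot: [[0.052, 0.999, 0.0], [0.999, -0.052, 0.0], [0.0, 0.0, -1.0]]
wrist_force: [-0.5, -0.1, 0.5]
finger_gap: 0.0605
```

```bash
cd .;python3 -c "
from h import *
go(jig(-63,-71),.017,A)"
```

```text
t 6.45 turn [ 0.0001 -0.0001  0.0072] shift [39.9  0.   1.5] F [-0.5 -0.1  0.5] q [ 0.   -0.01  1.91  0.    1.24  0.05]
tcp in corner mm [ -62.7 -110.9] z 18.5
```

Request:
{"fn": "step_arm", "kwargs": {"increments": [[[0,0,0.007],[8,0,1],0.65],[[0,0,0.007],[15,0,1],0.65],[[0,0,0.007],[22,0,1],0.65],[[0,0,0.007],[29,0,1],0.65],[[0,0,0.007],[34,0,1],0.65]]}}

```text
time: 6.95
ee_pos: [0.5574, 0.061, 0.0178]
ee_rot: [[0.06, 0.998, 0.001], [0.998, -0.06, -0.0], [-0.0, 0.001, -1.0]]
wrist_force: [0.1, -2.8, 2.6]
finger_gap: 0.0604
```

```bash
cd .;python3 - <<'E'
from h import *
from rig import bot,vision
s=bot.get_state();f=vision.grab_frame('top')
go(jig(-63,-67.5),.017,A,s)
cv2.imwrite('pics/t4.png',cv2.resize(f['pixels'][150:250,165:275,::-1],None,fx=5.9,fy=5.9,interpolation=3))
f=wristcam(vision.grab_frame('wrist'),s)
cv2.imwrite('pics/w4.png',f['pixels'][:,:,::-1])
E
```

```text
t 6.95 turn [ 0.0011  0.0001 -0.0001] shift [ 9.3 -0.4  0.8] F [ 0.1 -2.8  2.6] q [ 0.06 -0.    1.9  -0.    1.24  0.12]
tcp in corner mm [-62.6 -76.8] z 17.8
```

View pics/w4.png

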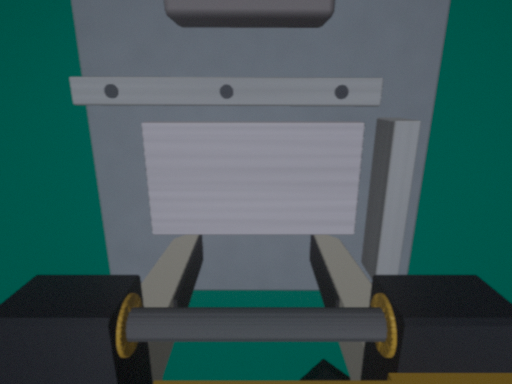

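The plate (150-360, 123-235) is moving square against both fingers at about 2.8 N. The remaining gap to the long fence is small, so I creep in.

Request:
{"fn": "step_arm", "kwargs": {"increments": [[[0,0,0],[3,0,0],0.65],[[0,0,0],[5,0,0],0.65],[[0,0,0],[7,0,0],0.65],[[0,0,0],[8,0,0],0.65],[[0,0,0],[8,0,0],0.65]]}}

```text
time: 7.55
ee_pos: [0.5577, 0.0685, 0.0174]
ee_rot: [[0.06, 0.998, 0.001], [0.998, -0.06, 0.0], [0.0, 0.001, -1.0]]
wrist_force: [0.2, 0.4, 0.1]
finger_gap: 0.0607
```

Request:
{"fn": "step_arm", "kwargs": {"increments": [[[0,0,0],[1,0,0],0.65],[[0,0,0],[2,0,0],0.65],[[0,0,0],[2,0,0],0.65]]}}

```text
time: 7.85
ee_pos: [0.5576, 0.0698, 0.0174]
ee_rot: [[0.06, 0.998, 0.0], [0.998, -0.06, -0.001], [-0.001, 0.0, -1.0]]
wrist_force: [-2.1, -6.7, 0.9]
finger_gap: 0.0602
```

Request:
{"fn": "step_arm", "kwargs": {"increments": [[[0,0,0],[1,0,0],0.65],[[0,0,0],[1,0,0],0.65]]}}

```text
time: 8.05
ee_pos: [0.5576, 0.07, 0.0174]
ee_rot: [[0.06, 0.998, -0.0], [0.998, -0.06, -0.003], [-0.003, -0.0, -1.0]]
wrist_force: [-3.0, -12.6, 2.7]
finger_gap: 0.0602
```

Contact with the long fence at 12.6 N, with the TCP at y ≈ -67.7 in corner axes as predicted. Now I go round to the -x end with the fingers shut.

Request:
{"fn": "step_arm", "kwargs": {"increments": [[[0,0,0],[-4,0,0],0.65],[[0,0,0],[-6,0,-30],0.3],[[0,0,0],[-6,0,-50],0],[[0,0,0],[-6,0,-50],0]]}}

```text
time: 8.45
ee_pos: [0.5588, 0.0656, 0.0704]
ee_rot: [[0.06, 0.998, 0.005], [0.998, -0.06, 0.001], [0.001, 0.005, -1.0]]
wrist_force: [0.3, -0.5, -0.3]
finger_gap: 0.0409
```

```bash
cd .;python3 - <<'E'
from h import *
from rig import bot,vision
s=bot.get_state()
go(jig(-150,-30),.04,A,s)
f=wristcam(vision.grab_frame('wrist'),s);pickle.dump(f,open('w5.pkl','wb'))
cv2.imwrite('pics/w5.png',f['pixels'][:,:,::-1])
E
```

```text
t 8.45 turn [ 0.0048 -0.001  -0.0005] shift [ 42.1 -88.7  30. ] F [ 0.3 -0.5 -0.3] q [ 0.07 -0.05  1.86  0.    1.33  0.13]
tcp in corner mm [-61.5 -72.2] z 70.4
```

View pics/w5.png

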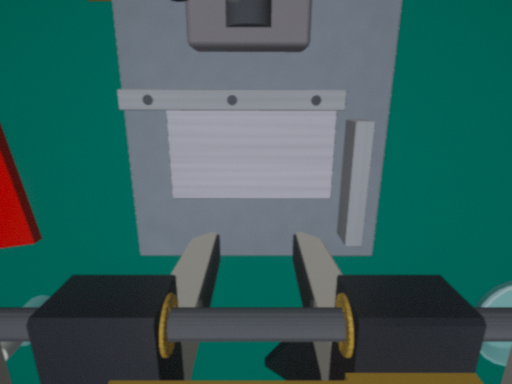

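The plate (167-336, 110-199) lies flush along the long fence, with about 8 mm left to the short fence.

Request:
{"fn": "step_arm", "kwargs": {"increments": [[[0.005,0,0],[42,-50,0],0],[[0.005,0,0],[42,-88,0],0],[[0.005,0,0],[42,-90,15],0],[[0.005,0,0],[42,-90,40],0],[[0.005,0,0],[42,-90,53],0]]}}

```text
time: 9.0
ee_pos: [0.4691, 0.1126, 0.0118]
ee_rot: [[0.06, 0.998, -0.007], [0.998, -0.06, -0.0], [-0.0, -0.007, -1.0]]
wrist_force: [-2.6, -0.4, 57.7]
finger_gap: 0.0014
```

```bash
cd .;python3 -c "
from h import *
go(jig(-127.5,-30),.017,A)"
```

```text
t 9.0 turn [-0.0066  0.0004 -0.0001] shift [ 0.6 26.3 -5.4] F [-2.6 -0.4 57.7] q [ 0.18 -0.17  2.07  0.    1.25  0.24]
tcp in corner mm [-153.9  -30.6] z 11.8
```

The fingertips pressed the bed at 58 N because I went down too low and too fast. I raise the tool straight away.

Request:
{"fn": "step_arm", "kwargs": {"increments": [[[0,0,0],[0,0,-4],0],[[0,0,0],[0,0,-4],0]]}}

```text
time: 9.2
ee_pos: [0.4704, 0.1126, 0.0178]
ee_rot: [[0.06, 0.998, -0.005], [0.998, -0.06, 0.0], [-0.0, -0.005, -1.0]]
wrist_force: [0.7, 0.0, 1.4]
finger_gap: 0.0001
```

```bash
cd .;python3 -c "
from h import *
go(jig(-127.5,-30),.017,A)"
```

```text
t 9.2 turn [-0.0054  0.0001 -0.0007] shift [ 0.6 25.1  0.7] F [0.7 0.  1.4] q [ 0.18 -0.17  2.06  0.    1.26  0.24]
tcp in corner mm [-152.6  -30.6] z 17.8
```

Request:
{"fn": "step_arm", "kwargs": {"increments": [[[-0.005,0,0],[0,5,0],0],[[-0.005,0,0],[0,10,0],0],[[-0.005,0,0],[0,15,0],0],[[-0.005,0,0],[0,19,0],0],[[-0.005,0,0],[0,21,0],0]]}}

```text
time: 9.7
ee_pos: [0.4916, 0.1114, 0.0183]
ee_rot: [[0.06, 0.998, 0.0], [0.998, -0.06, -0.0], [-0.0, 0.0, -1.0]]
wrist_force: [-0.4, 0.5, 0.4]
finger_gap: 0.0005
```

```bash
cd .;python3 -c "
from h import *
go(jig(-127.5,-30),.017,A)"
```

```text
t 9.7 turn [ 0.0005  0.     -0.0006] shift [0.5 3.8 1.3] F [-0.4  0.5  0.4] q [ 0.17 -0.13  2.02 -0.    1.25  0.23]
tcp in corner mm [-131.3  -30.5] z 18.3
```

Request:
{"fn": "step_arm", "kwargs": {"increments": [[[0,0,0],[0,1,1],0],[[0,0,0],[0,2,1],0],[[0,0,0],[0,3,1],0],[[0,0,0],[0,4,1],0],[[0,0,0],[0,4,1],0]]}}

```text
time: 10.2
ee_pos: [0.4951, 0.1112, 0.0173]
ee_rot: [[0.06, 0.998, 0.0], [0.998, -0.06, -0.0], [0.0, 0.0, -1.0]]
wrist_force: [-1.2, 0.3, 0.6]
finger_gap: 0.0002
```

```bash
cd .;python3 - <<'E'
from h import *
from rig import bot,vision
s=bot.get_state()
go(jig(-127.5,-30),.017,A,s)
f=vision.grab_frame('scene');pickle.dump(f,open('s6.pkl','wb'))
cv2.imwrite('pics/s6.png',cv2.resize(f['pixels'][180:280,230:350,::-1],None,fx=6,fy=6,interpolation=3))
f=wristcam(vision.grab_frame('wrist'),s);pickle.dump(f,open('w6.pkl','wb'))
cv2.imwrite('pics/w6.png',f['pixels'][:,:,::-1])
E
```

```text
t 10.2 turn [ 0.0005 -0.     -0.0004] shift [0.4 0.3 0.3] F [-1.2  0.3  0.6] q [ 0.17 -0.12  2.02 -0.    1.25  0.23]
tcp in corner mm [-127.8  -30.4] z 17.3
```

View pics/w6.png

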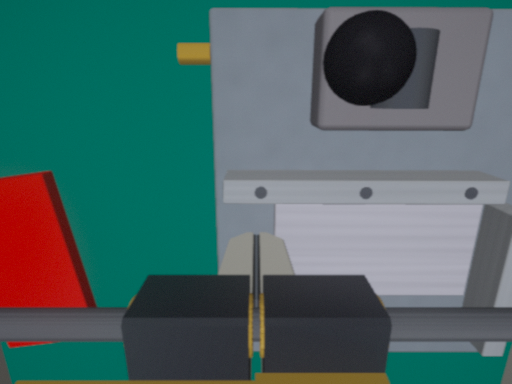

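View pics/s6.png

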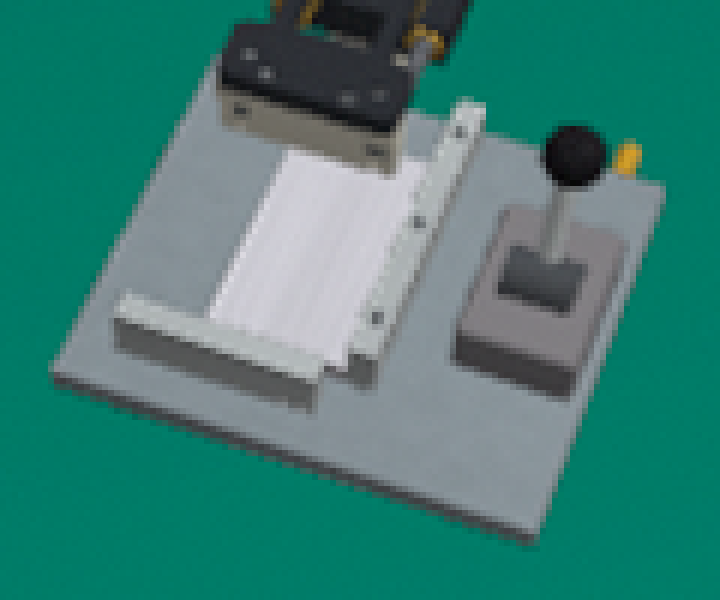

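The plate lies along the long fence, with no firm contact at the short fence yet. The fingers taper at the tip, so I keep creeping.

Request:
{"fn": "step_arm", "kwargs": {"increments": [[[0,0,0],[0,1,0],0],[[0,0,0],[0,2,0],0],[[0,0,0],[0,3,0],0],[[0,0,0],[0,4,0],0],[[0,0,0],[0,4,0],0]]}}

```text
time: 10.8
ee_pos: [0.4993, 0.1109, 0.0173]
ee_rot: [[0.06, 0.998, 0.001], [0.998, -0.06, -0.0], [0.0, 0.001, -1.0]]
wrist_force: [0.2, 0.3, 0.5]
finger_gap: 0.0008
```

Request:
{"fn": "step_arm", "kwargs": {"increments": [[[0,0,0],[0,1,0],0],[[0,0,0],[0,2,0],0],[[0,0,0],[0,2,0],0]]}}

```text
time: 11.1
ee_pos: [0.5013, 0.1109, 0.0174]
ee_rot: [[0.06, 0.998, 0.001], [0.998, -0.06, 0.0], [0.0, 0.001, -1.0]]
wrist_force: [-1.5, -0.0, 0.7]
finger_gap: 0.0005
```

Request:
{"fn": "step_arm", "kwargs": {"increments": [[[0,0,0],[0,1,0],0],[[0,0,0],[0,2,0],0],[[0,0,0],[0,2,0],0]]}}

```text
time: 11.4
ee_pos: [0.5026, 0.1108, 0.0172]
ee_rot: [[0.06, 0.998, -0.001], [0.998, -0.06, -0.0], [-0.0, -0.001, -1.0]]
wrist_force: [-7.1, 0.4, 3.6]
finger_gap: 0.0003
```

Request:
{"fn": "step_arm", "kwargs": {"increments": [[[0,0,0],[0,1,0],0],[[0,0,0],[0,2,0],0],[[0,0,0],[0,2,0],0]]}}

```text
time: 11.7
ee_pos: [0.503, 0.1107, 0.0169]
ee_rot: [[0.06, 0.998, -0.005], [0.998, -0.06, -0.0], [-0.0, -0.005, -1.0]]
wrist_force: [-23.0, 1.0, 12.5]
finger_gap: 0.0004
```

Short-fence contact at 23 N. I back off, raise and look.

Request:
{"fn": "step_arm", "kwargs": {"increments": [[[0,0,0],[0,-3,0],0],[[0,0,0],[0,-8,0],0],[[0,0,0],[0,-10,-40],0],[[0,0,0],[0,-10,-80],0.5],[[0,0,0],[0,5,-110],1]]}}

```text
time: 12.2
ee_pos: [0.5098, 0.1105, 0.1301]
ee_rot: [[0.06, 0.998, 0.003], [0.998, -0.06, 0.0], [0.001, 0.003, -1.0]]
wrist_force: [-0.1, 0.8, -0.2]
finger_gap: 0.0124
```

```bash
cd .;python3 - <<'E'
from h import *
from rig import bot,vision
s=bot.get_state()
go([.503,-.3316],.12,.194,s)
f=wristcam(vision.grab_frame('wrist'),s);pickle.dump(f,open('w7.pkl','wb'))
cv2.imwrite('pics/w7.png',cv2.resize(f['pixels'][:,:,::-1],None,fx=1.5,fy=1.5))
f=vision.grab_frame('top');pickle.dump(f,open('t7.pkl','wb'))
E
```

```text
t 12.2 turn [ 2.900e-03 -1.000e-04 -2.536e-01] shift [-441.7   19.5    9.9] F [-0.1  0.8 -0.2] q [ 0.16 -0.19  1.88 -0.    1.44  0.22]
tcp in corner mm [-113.1  -30.3] z 130.1
```

View pics/w7.png

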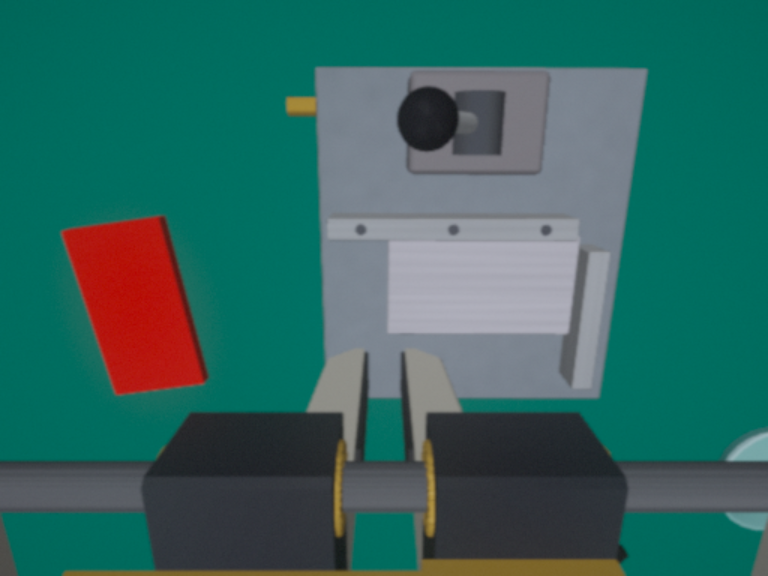

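Both plate edges are flush: the long edge at row 240 along the fence and the short edge at columns 570-578 against the short fence. Now the small plate, gripped by its 80 mm ends.

Request:
{"fn": "step_arm", "kwargs": {"increments": [[[0,0,-0.05],[-442,20,0],1],[[0,0,-0.1],[-442,20,0],1],[[0,0,-0.15],[-442,20,0],1],[[0,0,-0.2],[-442,20,0],1],[[0,0,-0.254],[-442,20,0],1]]}}

```text
time: 12.8
ee_pos: [0.5057, -0.1415, 0.1269]
ee_rot: [[-0.195, 0.981, 0.001], [0.981, 0.195, -0.0], [-0.0, 0.001, -1.0]]
wrist_force: [1.6, 0.1, 0.0]
finger_gap: 0.06
```

```bash
cd .;python3 -c "
from h import *
go([.503,-.3316],.12,.194)"
```

```text
t 12.8 turn [0.0009 0.0003 0.0022] shift [-185.9  -39.7    6.9] F [1.6 0.1 0. ] q [-0.32 -0.18  1.88  0.    1.44 -0.52]
tcp in corner mm [-102.2 -282.1] z 126.9
```

Request:
{"fn": "step_arm", "kwargs": {"increments": [[[0,0,0],[-186,-40,5],1],[[0,0,0],[-186,-40,5],1],[[0,0,0],[-186,-40,5],1],[[0,0,0],[-186,-40,5],1],[[0,0,0],[-186,-40,5],1]]}}

```text
time: 13.3
ee_pos: [0.5019, -0.3337, 0.121]
ee_rot: [[-0.189, 0.982, -0.001], [0.982, 0.189, -0.0], [0.0, -0.001, -1.0]]
wrist_force: [-0.2, 0.3, -0.8]
finger_gap: 0.0927
```

Request:
{"fn": "step_arm", "kwargs": {"increments": [[[0,0,0],[0,0,0],1]]}}

```text
time: 13.4
ee_pos: [0.5025, -0.3303, 0.1213]
ee_rot: [[-0.191, 0.982, -0.0], [0.982, 0.191, 0.001], [0.001, -0.0, -1.0]]
wrist_force: [-1.3, 0.0, -0.2]
finger_gap: 0.0929
```

```bash
cd .;python3 - <<'E'
from h import *
from rig import bot,vision
s=bot.get_state()
go([.503,-.3316],.006,.194,s)
f=wristcam(vision.grab_frame('wrist'),s);pickle.dump(f,open('w8.pkl','wb'))
p=f['pixels'];hsv=cv2.cvtColor(p,cv2.COLOR_RGB2HSV)
m=((hsv[:,:,1]<60)&(hsv[:,:,2]>130)).astype(np.uint8)
for c in cv2.findContours(m,0,1)[0]:
    if cv2.contourArea(c)>1500:
        W=plane(f,c[:,0],.01)[:,:2]*1000
        print(cv2.minAreaRect(c),cv2.minAreaRect(W.astype(np.float32)))
cv2.imwrite('pics/w8.png',f['pixels'][:,:,::-1])
E
```

```text
t 13.4 turn [-0.0002 -0.0008 -0.0016] shift [ -1.5   0.3 115.3] F [-1.3  0.  -0.2] q [-0.62 -0.    1.72  0.    1.42 -0.82]
tcp in corner mm [ -94.2 -470.7] z 121.3
((379.9917907714844, 272.721923828125), (108.66281127929688, 30.724985122680664), 47.121097564697266) ((637.5623779296875, -389.64886474609375), (30.35702133178711, 117.83541870117188), 54.6411247253418)
((131.6549530029297, 272.3738098144531), (30.296512603759766, 108.63786315917969), 42.709388732910156) ((400.1600341796875, -435.4131164550781), (117.74392700195312, 29.850122451782227), 57.51353454589844)
((256.5, 191.5), (51.0, 91.0), 90.0) ((503.68536376953125, -331.1419372558594), (80.03221130371094, 47.570518493652344), 11.22031307220459)
((494.5, 104.49998474121094), (60.99999237060547, 32.99999237060547), 90.0) ((683.455322265625, -222.73939514160156), (26.790935516357422, 50.586517333984375), 23.969392776489258)
```

View pics/w8.png

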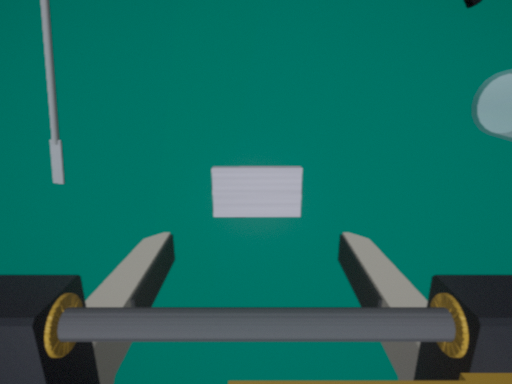

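The small plate (256,191) measures 80x47.6 mm at (0.5037,-0.3311) with yaw 0.196, which agrees with the top view. Down.

Request:
{"fn": "step_arm", "kwargs": {"increments": [[[0,0,-0.003],[-1,1,45],1],[[0,0,-0.003],[-1,1,85],1],[[0,0,-0.003],[-1,1,106],1],[[0,0,-0.003],[-1,1,114],1],[[0,0,-0.003],[-1,1,116],1]]}}

```text
time: 13.95
ee_pos: [0.5043, -0.3296, 0.0061]
ee_rot: [[-0.197, 0.98, 0.0], [0.98, 0.197, 0.0], [0.0, 0.0, -1.0]]
wrist_force: [-0.3, 0.8, 0.2]
finger_gap: 0.093
```

Request:
{"fn": "step_arm", "kwargs": {"increments": [[[0,0,0],[0,0,0],0.7],[[0,0,0],[0,0,0],0.7],[[0,0,0],[0,0,0],0],[[0,0,0],[0,0,0],0],[[0,0,0],[0,0,0],0]]}}

```text
time: 14.45
ee_pos: [0.5049, -0.331, 0.0079]
ee_rot: [[-0.196, 0.981, 0.002], [0.981, 0.196, -0.001], [-0.001, 0.002, -1.0]]
wrist_force: [-0.7, 2.3, 7.0]
finger_gap: 0.0789
```

```bash
cd .;python3 -c "
from h import *
go(jig(-68,-29),.1,A)"
```

```text
t 14.45 turn [0.0023 0.0011 0.2566] shift [421.6 135.4 -92.4] F [-0.7  2.3  7. ] q [-0.62  0.1   1.81  0.    1.23 -0.82]
tcp in corner mm [ -91.7 -471.3] z 7.9
```

Request:
{"fn": "step_arm", "kwargs": {"increments": [[[0,0,0],[0,0,-30],0],[[0,0,0],[0,0,-70],0],[[0,0,0.05],[80,20,-95],0],[[0,0,0.1],[422,135,-95],0],[[0,0,0.15],[422,135,-95],0]]}}

```text
time: 14.95
ee_pos: [0.5186, -0.1824, 0.0948]
ee_rot: [[-0.044, 0.999, 0.002], [0.999, 0.044, -0.001], [-0.001, 0.002, -1.0]]
wrist_force: [-0.1, -0.4, -1.4]
finger_gap: 0.0787
```

```bash
cd .;python3 -c "
from h import *
go(jig(-68,-29),.09,A)"
```

```text
t 14.95 turn [0.0025 0.0007 0.1032] shift [289.7  49.    4.7] F [-0.1 -0.4 -1.4] q [-0.38 -0.1   1.86  0.    1.38 -0.43]
tcp in corner mm [ -86.9 -322.2] z 94.8
```

Request:
{"fn": "step_arm", "kwargs": {"increments": [[[0.002,0,0.03],[290,49,0],0],[[0.002,0,0.06],[290,49,0],0],[[0.002,0,0.103],[290,49,0],0],[[0.002,0,0.103],[290,49,0],0],[[0.002,0,0.103],[290,49,0],0]]}}

```text
time: 15.45
ee_pos: [0.5485, 0.0666, 0.0943]
ee_rot: [[0.056, 0.998, -0.0], [0.998, -0.056, 0.0], [0.0, -0.0, -1.0]]
wrist_force: [1.5, -0.3, -1.4]
finger_gap: 0.0786
```

```bash
cd .;python3 -c "
from h import *
go(jig(-68,-29),.045,A)"
```

```text
t 15.45 turn [-0.0001 -0.0001  0.0033] shift [42.8  4.  49.3] F [ 1.5 -0.3 -1.4] q [ 0.07 -0.09  1.85  0.    1.38  0.13]
tcp in corner mm [-71.9 -71.8] z 94.3
```

Request:
{"fn": "step_arm", "kwargs": {"increments": [[[0,0,0.003],[43,4,0],0],[[0,0,0.003],[43,4,15],0],[[0,0,0.003],[43,4,35],0],[[0,0,0.003],[43,4,50],0],[[0,0,0.003],[43,4,50],0]]}}

```text
time: 15.95
ee_pos: [0.5537, 0.1066, 0.0413]
ee_rot: [[0.059, 0.998, -0.005], [0.998, -0.059, -0.001], [-0.001, -0.005, -1.0]]
wrist_force: [-0.2, 0.3, -1.3]
finger_gap: 0.0788
```

```bash
cd .;python3 - <<'E'
from h import *
from rig import bot,vision
s=bot.get_state()
go(jig(-68,-29),.030,A)
f=wristcam(vision.grab_frame('wrist'),s);pickle.dump(f,open('w9.pkl','wb'))
cv2.imwrite('pics/w9.png',f['pixels'][:,:,::-1])
f=vision.grab_frame('scene')
cv2.imwrite('pics/s9.png',cv2.resize(f['pixels'][160:280,230:350,::-1],None,fx=5,fy=5,interpolation=3))
E
```

```text
t 15.95 turn [-0.0046  0.0008  0.    ] shift [ 2.6  1.1 11.3] F [-0.2  0.3 -1.3] q [ 0.14 -0.02  1.87  0.    1.29  0.2 ]
tcp in corner mm [-69.1 -31.6] z 41.3
```

View pics/w9.png

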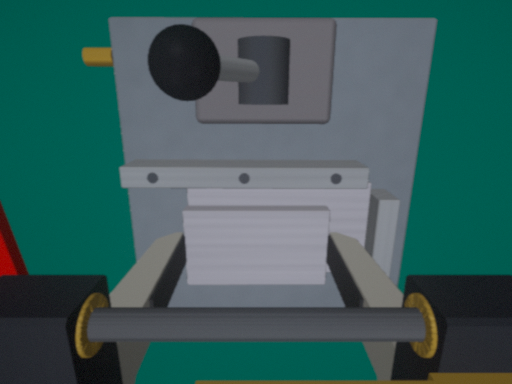

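View pics/s9.png

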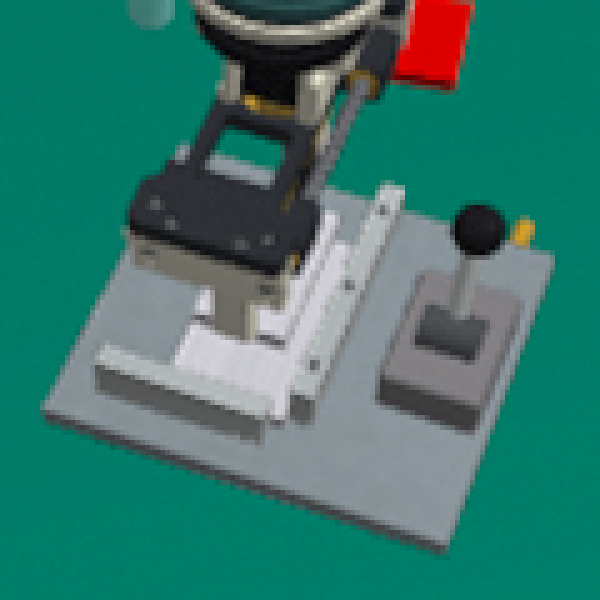

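The small plate (188-328, 208-283) hangs level over the large one, clear of both fences. I lower it gently.

Request:
{"fn": "step_arm", "kwargs": {"increments": [[[-0.005,0,0],[2,1,4],0],[[-0.005,0,0],[2,1,7],0],[[-0.005,0,0],[2,1,9],0],[[-0.005,0,0],[2,1,10],0],[[-0.005,0,0],[2,1,10],0]]}}

```text
time: 16.55
ee_pos: [0.5559, 0.1092, 0.0335]
ee_rot: [[0.059, 0.998, 0.003], [0.998, -0.059, -0.0], [-0.0, 0.003, -1.0]]
wrist_force: [-0.2, 0.2, -1.0]
finger_gap: 0.0789
```

Request:
{"fn": "step_arm", "kwargs": {"increments": [[[0,0,0],[0,0,1],0],[[0,0,0],[0,0,1],0]]}}

```text
time: 16.75
ee_pos: [0.5559, 0.1092, 0.0325]
ee_rot: [[0.059, 0.998, 0.004], [0.998, -0.059, -0.0], [-0.0, 0.004, -1.0]]
wrist_force: [-0.3, 0.8, -1.5]
finger_gap: 0.0787
```

Request:
{"fn": "step_arm", "kwargs": {"increments": [[[0.003,0,0],[0,0,1],0],[[0.003,0,0],[0,0,2],0],[[0.003,0,0],[0,0,2.5],0]]}}

```text
time: 17.05
ee_pos: [0.556, 0.1092, 0.03]
ee_rot: [[0.059, 0.998, 0.001], [0.998, -0.059, -0.0], [-0.0, 0.001, -1.0]]
wrist_force: [-1.5, 0.2, 2.7]
finger_gap: 0.0786
```

Request:
{"fn": "step_arm", "kwargs": {"increments": [[[0,0,0],[0,0,0.5],0],[[0,0,0],[0,0,0.5],0]]}}

```text
time: 17.25
ee_pos: [0.5559, 0.1092, 0.0299]
ee_rot: [[0.059, 0.998, 0.001], [0.998, -0.059, -0.0], [-0.0, 0.001, -1.0]]
wrist_force: [-3.8, -0.3, 4.6]
finger_gap: 0.0789
```

Seated at 4.6 N. Release and rise.

Request:
{"fn": "step_arm", "kwargs": {"increments": [[[0,0,0],[0,0,0],0.93],[[0,0,0],[0,0,0],0.93],[[0,0,0],[0,0,-15],0.93],[[0,0,0],[0,0,-45],0.6],[[0,0,0],[-50,8,-70],0.45]]}}

```text
time: 17.75
ee_pos: [0.5606, 0.0671, 0.0992]
ee_rot: [[0.055, 0.998, 0.002], [0.998, -0.055, 0.001], [0.001, 0.002, -1.0]]
wrist_force: [1.3, -0.6, 0.0]
finger_gap: 0.0748
```

```bash
cd .;python3 - <<'E'
from h import *
from rig import bot,vision
s=bot.get_state()
go(jig(-66,-75),.03,A)
f=wristcam(vision.grab_frame('wrist'),s);pickle.dump(f,open('w10.pkl','wb'))
cv2.imwrite('pics/w10.png',f['pixels'][:,:,::-1])
E
```

```text
t 17.75 turn [ 0.0018 -0.001   0.0045] shift [-4.4 -6.3 69.2] F [ 1.3 -0.6  0. ] q [ 0.07 -0.07  1.82  0.    1.38  0.13]
tcp in corner mm [-59.8 -70.6] z 99.2
```

View pics/w10.png

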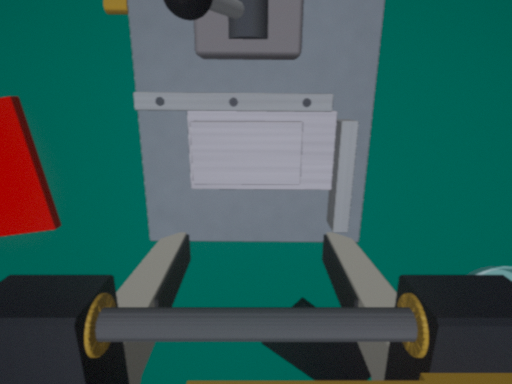

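The small plate (189-302, 120-188) is parallel on top of the large one, which is still in the corner. Next I push it +y with both fingertips, 4 mm above the large plate.

Request:
{"fn": "step_arm", "kwargs": {"increments": [[[0.002,0,0.004],[-4,-6,20],0.43],[[0.002,0,0.004],[-4,-6,45],0.43],[[0.002,0,0.004],[-4,-6,62],0.43],[[0.002,0,0.004],[-4,-6,70],0.43],[[0.002,0,0.004],[-4,-6,70],0.43]]}}

```text
time: 18.3
ee_pos: [0.554, 0.0609, 0.0265]
ee_rot: [[0.063, 0.998, -0.002], [0.998, -0.063, -0.0], [-0.0, -0.002, -1.0]]
wrist_force: [-0.8, 0.4, 1.2]
finger_gap: 0.0404
```

```bash
cd .;python3 -c "
from h import *
go(jig(-66,-60),.027,A)"
```

```text
t 18.3 turn [-0.0023  0.0002 -0.0035] shift [17.2 -0.  -0.5] F [-0.8  0.4  1.2] q [ 0.06 -0.02  1.9   0.    1.26  0.13]
tcp in corner mm [-66.  -77.2] z 26.5
```

Request:
{"fn": "step_arm", "kwargs": {"increments": [[[-0.002,0,-0.003],[5,0,0],0.43],[[-0.002,0,-0.003],[10,0,0],0.43],[[-0.002,0,-0.003],[14,0,0],0.43],[[-0.002,0,-0.003],[17,0,0],0.43],[[-0.002,0,-0.003],[19,0,0],0.43]]}}

```text
time: 18.8
ee_pos: [0.5556, 0.0802, 0.027]
ee_rot: [[0.06, 0.998, 0.001], [0.998, -0.06, -0.0], [-0.0, 0.001, -1.0]]
wrist_force: [0.3, -2.0, 0.5]
finger_gap: 0.0399
```

```bash
cd .;python3 -c "
from h import *
go(jig(-66,-54),.027,A)"
```

```text
t 18.8 turn [ 0.0011  0.0003 -0.0001] shift [ 3.8 -0.4  0. ] F [ 0.3 -2.   0.5] q [ 0.1  -0.01  1.89 -0.    1.26  0.16]
tcp in corner mm [-65.6 -57.8] z 27.0
```

Request:
{"fn": "step_arm", "kwargs": {"increments": [[[0,0,0],[1,0,0],0.43],[[0,0,0],[2,0,0],0.43],[[0,0,0],[3,0,0],0.43],[[0,0,0],[3,0,0],0.43]]}}

```text
time: 19.2
ee_pos: [0.5555, 0.083, 0.0266]
ee_rot: [[0.06, 0.998, 0.001], [0.998, -0.06, -0.0], [-0.0, 0.001, -1.0]]
wrist_force: [-0.1, -0.7, -0.1]
finger_gap: 0.0399
```

Request:
{"fn": "step_arm", "kwargs": {"increments": [[[0,0,0],[1,0,0],0.43],[[0,0,0],[2,0,0],0.43],[[0,0,0],[2,0,0],0.43]]}}

```text
time: 19.5
ee_pos: [0.5555, 0.0841, 0.0266]
ee_rot: [[0.06, 0.998, 0.0], [0.998, -0.06, -0.002], [-0.002, 0.0, -1.0]]
wrist_force: [-1.7, -9.8, 2.9]
finger_gap: 0.0401
```

Long-fence contact at 9.8 N, where expected. Now round to the -x end for the short fence.

Request:
{"fn": "step_arm", "kwargs": {"increments": [[[0,0,0],[-4,0,0],0.43],[[0,0,0],[-6,0,-25],0],[[0,0,0],[5,-40,-40],0],[[0,0,0],[31,-72,-40],0],[[0,0,0],[31,-72,-40],0]]}}

```text
time: 20.0
ee_pos: [0.4834, 0.122, 0.067]
ee_rot: [[0.058, 0.998, 0.001], [0.998, -0.058, 0.001], [0.001, 0.001, -1.0]]
wrist_force: [0.1, 0.0, 0.6]
finger_gap: 0.0123
```

```bash
cd .;python3 -c "
from h import *
go(jig(-136,-24),.028,A)"
```

```text
t 20.0 turn [ 0.0009 -0.0012  0.0011] shift [-3.7  4.1 39. ] F [0.1 0.  0.6] q [ 0.2  -0.19  1.99  0.    1.34  0.25]
tcp in corner mm [-140.2  -20.3] z 67.0
```

Request:
{"fn": "step_arm", "kwargs": {"increments": [[[0,0,0],[-4,2,15],0],[[0,0,0],[-4,4,28],0],[[0,0,0],[-4,4,36],0],[[0,0,0],[-4,4,38],0],[[0,0,0],[-4,4,38],0]]}}

```text
time: 20.5
ee_pos: [0.4893, 0.1156, 0.0278]
ee_rot: [[0.06, 0.998, -0.001], [0.998, -0.06, -0.0], [-0.0, -0.001, -1.0]]
wrist_force: [-0.2, -0.3, -0.3]
finger_gap: 0.0004
```

```bash
cd .;python3 - <<'E'
from h import *
from rig import bot,vision
s=bot.get_state()
go(jig(-90,-24),.027,A,s)
f=wristcam(vision.grab_frame('wrist'),s);pickle.dump(f,open('w11.pkl','wb'))
cv2.imwrite('pics/w11.png',f['pixels'][:,:,::-1])
E
```

```text
t 20.5 turn [-0.0009  0.0004 -0.001 ] shift [ 2.5 43.8  0.8] F [-0.2 -0.3 -0.3] q [ 0.18 -0.14  2.02 -0.    1.27  0.24]
tcp in corner mm [-133.8  -26.4] z 27.8
```

View pics/w11.png

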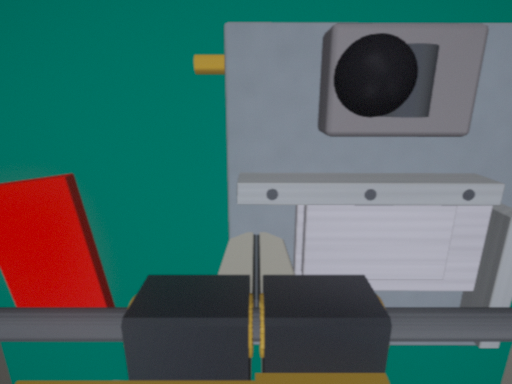

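Request:
{"fn": "step_arm", "kwargs": {"increments": [[[0,0,0],[2,8,1],0],[[0,0,0],[2,16,1],0],[[0,0,0],[2,24,1],0],[[0,0,0],[2,31,1],0],[[0,0,0],[2,36,1],0]]}}

```text
time: 21.05
ee_pos: [0.5262, 0.1157, 0.0278]
ee_rot: [[0.06, 0.998, 0.0], [0.998, -0.06, -0.0], [-0.0, 0.0, -1.0]]
wrist_force: [-3.5, -0.5, 4.5]
finger_gap: 0.0001
```

Request:
{"fn": "step_arm", "kwargs": {"increments": [[[0,0,0],[0,2,0],0],[[0,0,0],[0,4,0],0],[[0,0,0],[0,5,0],0],[[0,0,0],[0,5,0],0]]}}

```text
time: 21.45
ee_pos: [0.5305, 0.1155, 0.0278]
ee_rot: [[0.06, 0.998, 0.001], [0.998, -0.06, -0.0], [-0.0, 0.001, -1.0]]
wrist_force: [-3.1, 0.4, 3.6]
finger_gap: 0.0004
```

```bash
cd .;python3 -c "
from h import *
go(jig(-90,-24),.027,A)"
```

```text
t 21.45 turn [ 0.0007  0.     -0.0004] shift [0.  2.7 0.8] F [-3.1  0.4  3.6] q [ 0.17 -0.05  1.93 -0.    1.26  0.23]
tcp in corner mm [-92.7 -24. ] z 27.8
```

Request:
{"fn": "step_arm", "kwargs": {"increments": [[[0,0,0],[0,1,0],0],[[0,0,0],[0,2,0],0],[[0,0,0],[0,2,0],0]]}}

```text
time: 21.75
ee_pos: [0.5325, 0.1154, 0.0278]
ee_rot: [[0.06, 0.998, 0.001], [0.998, -0.06, -0.0], [-0.0, 0.001, -1.0]]
wrist_force: [-3.5, 0.5, 5.1]
finger_gap: 0.0004
```

Request:
{"fn": "step_arm", "kwargs": {"increments": [[[0,0,0],[0,1,0],0],[[0,0,0],[0,2,0],0],[[0,0,0],[0,2,0],0]]}}

```text
time: 22.05
ee_pos: [0.5337, 0.1153, 0.0277]
ee_rot: [[0.06, 0.998, -0.001], [0.998, -0.06, -0.0], [-0.0, -0.001, -1.0]]
wrist_force: [-11.2, -0.6, 9.4]
finger_gap: 0.0006
```

```bash
cd .;python3 - <<'E'
from h import *
from rig import bot,vision
s=bot.get_state()
go(jig(-90,-24),.027,A,s)
f=wristcam(vision.grab_frame('wrist'),s)
cv2.imwrite('pics/w12.png',f['pixels'][:,:,::-1])
E
```

```text
t 22.05 turn [-0.0013  0.0002 -0.0004] shift [ 0.1 -0.5  0.7] F [-11.2  -0.6   9.4] q [ 0.17 -0.04  1.92  0.    1.26  0.23]
tcp in corner mm [-89.5 -24.1] z 27.7
```

View pics/w12.png

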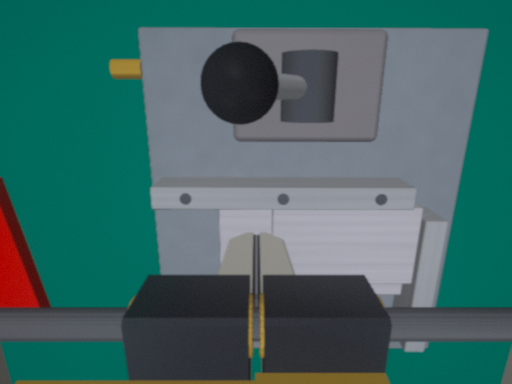

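Contact at TCP x = -89.5 with 11 N, where the large plate's contact predicted (-89.9). I back off and inspect.

Request:
{"fn": "step_arm", "kwargs": {"increments": [[[0,0,0],[0,-4,0],0],[[0,0,0],[0,-10,0],0],[[0,0,0],[-5,-12,-35],0],[[0,0,0],[-15,10,-80],0.5],[[0,0,0],[-30,30,-110],0.9]]}}

```text
time: 22.6
ee_pos: [0.563, 0.0836, 0.1405]
ee_rot: [[0.059, 0.998, 0.003], [0.998, -0.059, 0.0], [0.0, 0.003, -1.0]]
wrist_force: [1.3, 0.7, 0.9]
finger_gap: 0.012
```

Request:
{"fn": "step_arm", "kwargs": {"increments": [[[0,0,0],[0,0,0],0.9],[[0,0,0],[0,0,0],0.9]]}}

```text
time: 22.8
ee_pos: [0.5626, 0.0833, 0.1377]
ee_rot: [[0.061, 0.998, 0.001], [0.998, -0.061, -0.0], [0.0, 0.001, -1.0]]
wrist_force: [-0.3, 0.5, -0.2]
finger_gap: 0.0279
```

```bash
cd .;python3 - <<'E'
from h import *
from rig import bot,vision
s=bot.get_state()
go(jig(-75,60),.14,A,s)
f=wristcam(vision.grab_frame('wrist'),s);pickle.dump(f,open('w13.pkl','wb'))
cv2.imwrite('pics/w13.png',cv2.resize(f['pixels'][:,:,::-1],None,fx=1.5,fy=1.5,interpolation=3))
f=vision.grab_frame('scene')
cv2.imwrite('pics/s13.png',cv2.resize(f['pixels'][180:280,230:350,::-1],None,fx=6,fy=6,interpolation=3))
E
```

```text
t 22.8 turn [ 0.0013 -0.     -0.0011] shift [114.3 -16.3  -2.3] F [-0.3  0.5 -0.2] q [ 0.1  -0.08  1.77 -0.    1.45  0.16]
tcp in corner mm [-58.8 -54.3] z 137.7
```

View pics/w13.png

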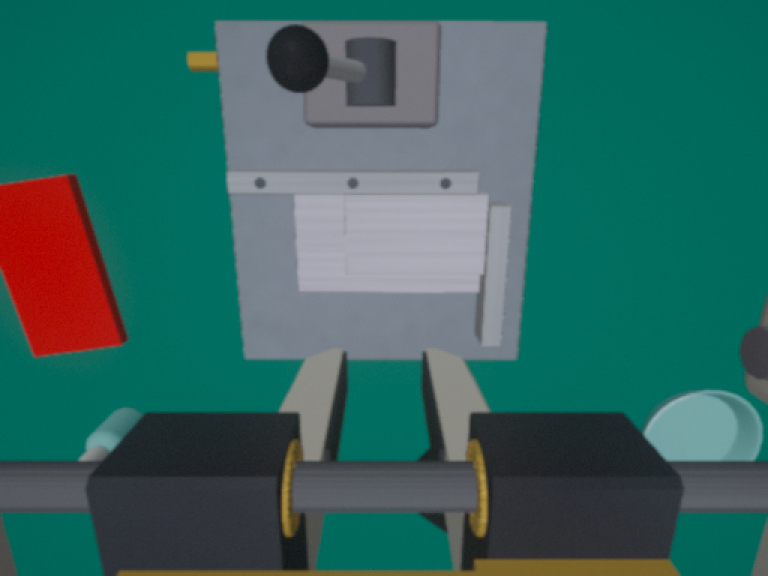

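View pics/s13.png

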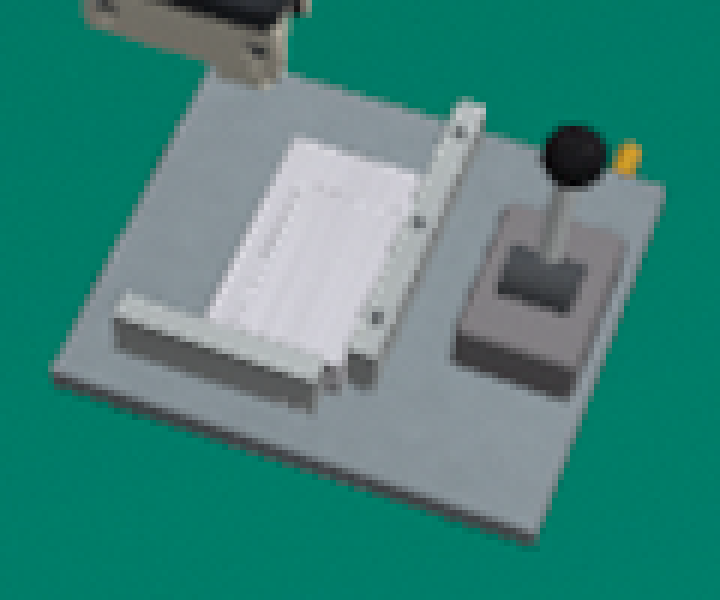

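The stack is flush along row 194 and against the short fence at column 485. A numeric check of the edges before touching the lever:

```bash
cd .;python3 - <<'E'
from h import *
f=pickle.load(open('w13.pkl','rb'))
def J(uv,z): 
    P=plane(f,(np.array(uv)+.5)/1.5-.5,z)[:,:2];return ((P-C)@RJ*1000).round(1)
print('small corners',J([(345,195),(488,195),(484,274),(347,274)],.032).tolist())
print('large -x/-y',J([(295,195),(299,291),(479,291)],.022).tolist())
print('fence long face top',J([(229,193),(478,193)],.036).tolist(),'short face',J([(489,206),(483,345)],.036).tolist())
p=f['pixels'][115:205,185:350,::-1];a=cv2.resize(p,None,fx=4.8,fy=4.8,interpolation=3);cv2.imwrite('pics/w13c.png',a)
E
```

```text
small corners [[-79.6, 0.0], [-0.7, -0.1], [-0.3, -45.2], [-79.6, -45.0]]
large -x/-y [[-108.9, -0.9], [-109.7, -58.3], [-0.5, -58.5]]
fence long face top [[-142.1, 1.6], [-7.1, 1.4]] short face [[-0.6, -5.7], [0.9, -87.9]]
```

View pics/w13c.png

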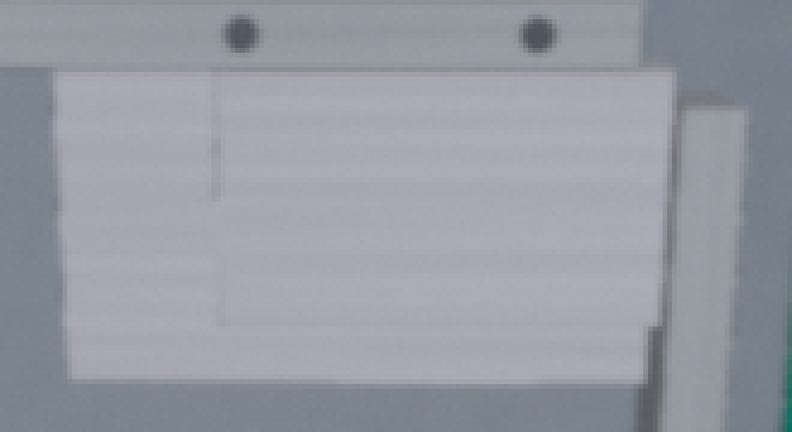

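The plates read small (-79.6…-0.5, -45…0) and large (-109…-0.5, -58.4…-0.9), so both are within about 1.5 mm of snug and square to the fences. Now the lever: straddle the knob, then close around its upright position.

Request:
{"fn": "step_arm", "kwargs": {"increments": [[[0,0,0],[50,-16,0],1],[[0,0,0],[90,-16,0],1],[[0,0,0],[114,-16,0],1],[[0,0,0],[114,-16,0],1],[[0,0,0],[114,-16,0],1]]}}

```text
time: 23.4
ee_pos: [0.5525, 0.1986, 0.1364]
ee_rot: [[0.058, 0.998, -0.001], [0.998, -0.058, -0.001], [-0.001, -0.001, -1.0]]
wrist_force: [-1.0, -0.5, -0.9]
finger_gap: 0.076
```

Request:
{"fn": "step_arm", "kwargs": {"increments": [[[0,0,0],[0,0,0],1],[[0,0,0],[0,0,0],1]]}}

```text
time: 23.6
ee_pos: [0.5533, 0.1974, 0.1375]
ee_rot: [[0.061, 0.998, 0.0], [0.998, -0.061, -0.0], [-0.0, 0.0, -1.0]]
wrist_force: [0.8, 0.0, 1.0]
finger_gap: 0.0907
```

```bash
cd .;python3 - <<'E'
from h import *
from rig import bot,vision
s=bot.get_state()
go(jig(-75,60),.078,A,s)
print(s['finger_gap'])
f=wristcam(vision.grab_frame('wrist'),s)
cv2.imwrite('pics/w14.png',f['pixels'][:,:,::-1])
E
```

```text
t 23.6 turn [ 0.0004  0.0003 -0.0014] shift [ 1.  -0.2 59.5] F [0.8 0.  1. ] q [ 0.3  -0.04  1.73 -0.    1.45  0.36]
tcp in corner mm [-74.8  59.1] z 137.5
0.09065666938316355
```

View pics/w14.png

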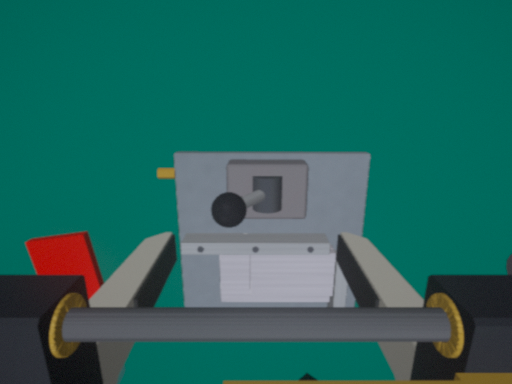

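The knob (229,209) lies between the finger columns. Descend, centre on upright and close to 30 mm.

Request:
{"fn": "step_arm", "kwargs": {"increments": [[[0,0,0],[1,0,25],1],[[0,0,0],[1,0,45],1],[[0,0,0],[1,0,57],1],[[0,0,0],[1,0,59],1],[[0,0,0],[1,3,59],1]]}}

```text
time: 24.15
ee_pos: [0.5566, 0.1989, 0.079]
ee_rot: [[0.06, 0.998, 0.001], [0.998, -0.06, -0.0], [-0.0, 0.001, -1.0]]
wrist_force: [-0.5, 0.9, 0.4]
finger_gap: 0.093
```

Request:
{"fn": "step_arm", "kwargs": {"increments": [[[0,0,0],[0,3,0],0.85],[[0,0,0],[0,5,0],0.75],[[0,0,0],[0,7,0],0.65],[[0,0,0],[0,7,0],0.55],[[0,0,0],[0,7,0],0.45]]}}

```text
time: 24.65
ee_pos: [0.5635, 0.1987, 0.079]
ee_rot: [[0.06, 0.998, 0.001], [0.998, -0.06, 0.0], [0.0, 0.001, -1.0]]
wrist_force: [-3.2, -0.1, 1.8]
finger_gap: 0.0576
```

Request:
{"fn": "step_arm", "kwargs": {"increments": [[[0,0,0],[0,0,0],0.38],[[0,0,0],[0,0,0],0.33],[[0,0,0],[0,0,0],0.3],[[0,0,0],[0,0,0],0.3],[[0,0,0],[0,0,0],0.3]]}}

```text
time: 25.15
ee_pos: [0.5635, 0.1986, 0.0787]
ee_rot: [[0.06, 0.998, 0.001], [0.998, -0.06, -0.0], [-0.0, 0.001, -1.0]]
wrist_force: [-1.7, 1.3, 1.5]
finger_gap: 0.0281
```

```bash
cd .;python3 - <<'E'
from h import *
from rig import bot,vision
s=bot.get_state()
go(jig(-65,60),.078,A,s)
print(s['finger_gap'])
f=vision.grab_frame('scene')
cv2.imwrite('pics/s15.png',cv2.resize(f['pixels'][160:280,230:350,::-1],None,fx=5,fy=5,interpolation=3))
E
```

```text
t 25.15 turn [ 0.0007  0.0001 -0.0005] shift [-0.9 -0.3  0.7] F [-1.7  1.3  1.5] q [ 0.3   0.02  1.77 -0.    1.35  0.36]
tcp in corner mm [-64.7  60.9] z 78.7
0.028143062564711666
```

View pics/s15.png

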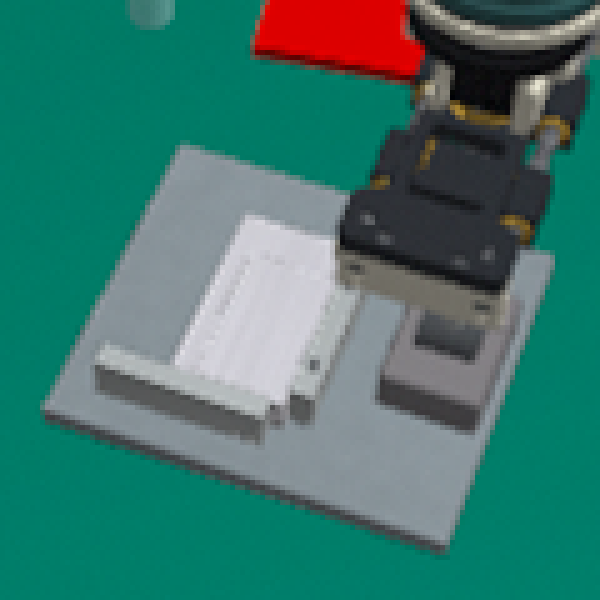

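The gap is 28 mm around the 26 mm knob, centred at x = -64.7. Open and rise straight up.

Request:
{"fn": "step_arm", "kwargs": {"increments": [[[0,0,0],[0,0,0],0.5],[[0,0,0],[0,0,0],0.6],[[0,0,0],[0,0,-20],0.6],[[0,0,0],[0,0,-60],0.6],[[0,0,0],[0,0,-100],0.6]]}}

```text
time: 25.7
ee_pos: [0.5631, 0.1985, 0.1794]
ee_rot: [[0.06, 0.998, -0.001], [0.998, -0.06, -0.001], [-0.001, -0.001, -1.0]]
wrist_force: [1.0, 0.3, 0.4]
finger_gap: 0.0555
```

Request:
{"fn": "step_arm", "kwargs": {"increments": [[[0,0,0],[-40,-40,-40],0.6],[[0,0,0],[-80,-80,-40],0.6],[[0,0,0],[-110,-120,-40],0.6],[[0,0,0],[-110,-120,-40],0.6],[[0,0,0],[-110,-120,-40],0.6]]}}

```text
time: 26.2
ee_pos: [0.4357, 0.0948, 0.2196]
ee_rot: [[0.061, 0.998, 0.003], [0.998, -0.061, 0.0], [0.0, 0.003, -1.0]]
wrist_force: [0.5, 0.4, 0.0]
finger_gap: 0.0559
```

```bash
cd .;python3 - <<'E'
from h import *
from rig import bot,vision
s=bot.get_state()
for n in('scene','top'):
    f=vision.grab_frame(n);pickle.dump(f,open(n+'16.pkl','wb'))
f=pickle.load(open('scene16.pkl','rb'))
cv2.imwrite('pics/s16.png',cv2.resize(f['pixels'][170:280,230:350,::-1],None,fx=5,fy=5,interpolation=3))
f=pickle.load(open('top16.pkl','rb'))
cv2.imwrite('pics/t16.png',cv2.resize(f['pixels'][:,:,::-1],(768,576)))
f=wristcam(vision.grab_frame('wrist'),s);pickle.dump(f,open('w16.pkl','wb'))
cv2.imwrite('pics/w16.png',cv2.resize(f['pixels'][:,:,::-1],None,fx=1.5,fy=1.5))
# knob by dark mask in scene, ray to z=.089
f=pickle.load(open('scene16.pkl','rb'));p=f['pixels'].astype(int)
m=(p.max(2)<45).astype(np.uint8);m[:,:300]=0;m[:,345:]=0;m[:185]=0;m[225:]=0
n,l,st,ce=cv2.connectedComponentsWithStats(m)
for i in range(1,n):
    if st[i,4]>20: print(st[i],((plane(f,ce[i],.089)[:,:2]-C)@RJ*1000).round(1))
E
```

```text
[317 208  10  10  82] [[-64.2  61.2]]
```

View pics/s16.png

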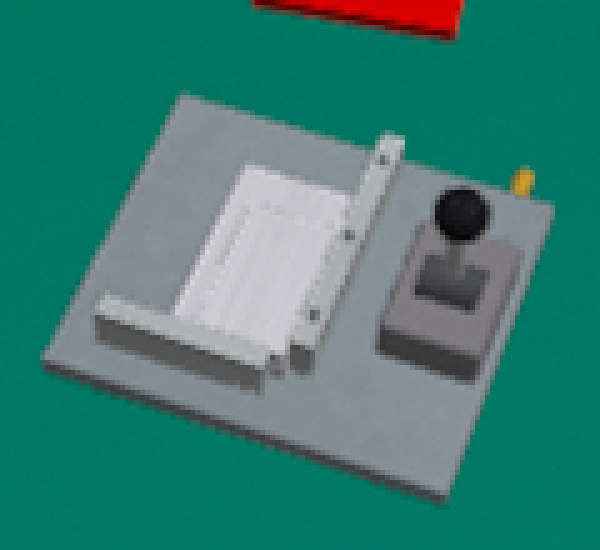

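View pics/w16.png

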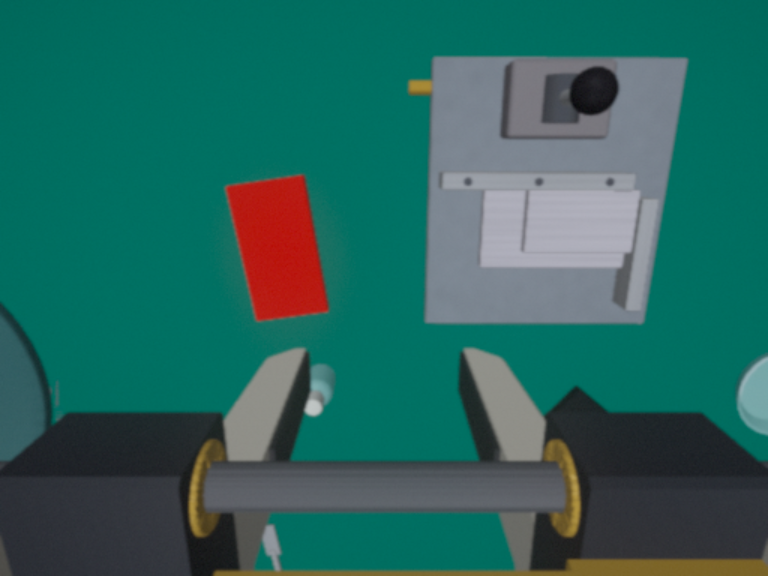

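View pics/t16.png

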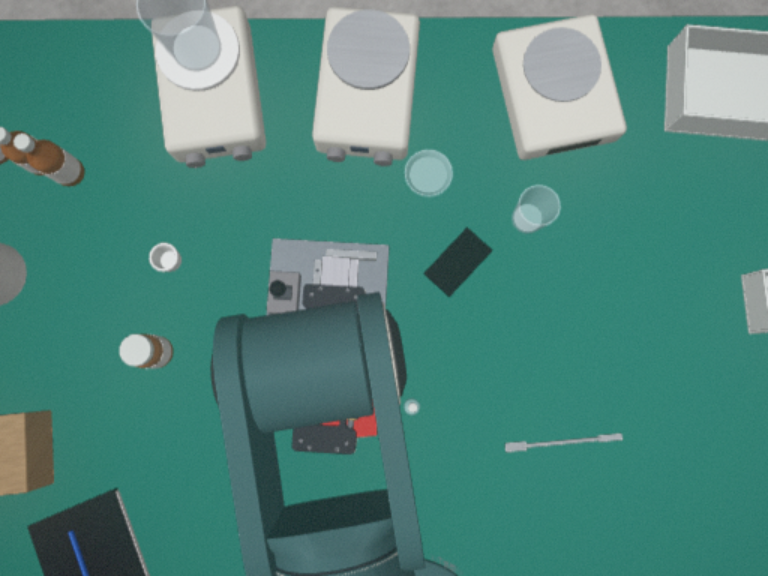

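The scene crop shows the knob at (462,215), upright; it measures x = -64.2 against -65 nominal, about 0.015 rad off. The wrist view shows the stack still flush in the corner (482-640, 190-267), and the bystanders are at the same top-view pixels as at the start. Handing in.

```bash
cd .;python3 -c "
from rig import bot
print(bot.sign_off())"
```

```text
the job is handed in; nothing more can be done
None
```

The job is handed in after about 26 s of the 72 s allowed. The large plate is in the corner of the jig with the small one on top, and the vacuum lever is upright. Hand-in reports no verdict, so this rests on my own last checks.

- **How it was done:** I laid each plate on the jig a little short of the fences. I then pushed it with the fingers first against the long fence, then the short one. The lever was set only after both plates were squared up.
- **Push forces:** the wrist readings at contact were about 13 N (long fence) and 23 N (short fence) for the large plate. For the small plate they were 10 N and 11 N. All are well under the 60 N limit.
- **Plates:** measured from the wrist camera before setting the lever, their edges were within about 1.5 mm of where they touch both fences, and parallel to them. That spread is about the camera's calibration error. Pictures after the lever move show the stack unchanged.
- **Lever:** the knob's position puts it about 0.015 rad from upright.
- **Bystanders:** the glassware and other things are at the same places in the top view as at the start.

**What went wrong or disagreed:**
- **Bed contact:** while going round the large plate, the shut fingertips pressed on the bed with 58 N for a moment before I raised them. That is under the 120 N wrist limit, but over the 40 N limit if fingertips count as the gripper's body.
- **Corner position:** my first corner estimate from the bed outline was about 5 mm off the fences. I had assumed the bed was centred on the jig's origin, and I corrected that before moving.

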